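# Lever open a fuse box cover

### The job

The handlamp is standing on the cover of the fuse box: lift it off by its handle and stand it upright on the blue mat. Then take the orange-handled pry tool, push its blade in above the yellow ledge, lever the tight cover up and swing it right back, upright or past it, with the tool alone (never move the cover with the gripper). Lay the tool back on the red mat and leave everything else on the bench where it is.

Things in the scene. Friction and masses are not known exactly. Their poses are not given: they have to be found in the camera images.
- fusebox: grey fuse box bolted to the bench, outside 120 (x) x 180 (y) x 105 mm high without its cover; origin: centre of its underside, z up, front faces its -x (to the robot). Mid-front, under the cover's edge, a slot 70 mm wide (y), 7 mm high (z 98 to 105) opens into the hollow inside, which is free above z = 75 mm. Bolted feet stand out 20 mm on both sides
- ledge (a point): centre of the top face of the yellow ledge: 70 mm wide, sticking out 16 mm from the front wall (fuse box x -76 to -60 mm), its top level with the slot's floor (z 98 mm); axes as the fuse box
- cover_hinge (a point): middle of the cover's hinge line, on the top of the far wall (fuse box x +60, z 105 mm); fixed, hinge axis along the fuse box's y; same axes as the fuse box
- cover_lip (a point): middle of the cover's front lower edge, 120 mm from the hinge; moves with the cover; x points along the cover towards the hinge, z out of its upper face
- cover (a joint): angle of the black cover, a plate 120 x 180 x 6 mm lying on the box with its front edge flush with the front wall; 0 shut, grows as its front edge rises, 1.57 upright, stops at 2.0. The hinge is stiff (about 5 N at the front edge) and stays where it is left
- pry_tool: pry tool 195 mm long: orange handle 95 mm long, 28 wide, 22 thick (x -100 to -5 mm), steel blade 26 mm wide, 3 mm thick (x to +95 mm) in the middle of the handle's thickness; origin on the underside, x along the tool towards the blade's tip, z up as it lies flat; 0.16 kg. Starts flat on the red mat
- tool_grip (a point): point in the middle of the handle to grip, at the balance point: x -30, z 11 mm in the tool's frame, 125 mm behind the tip
- tool_tip (a point): end of the blade, at mid thickness (x 95, z 11 mm in the tool's frame)
- handlamp: yellow and black round handlamp, foot radius 43 mm, body 110 mm high, 157 mm with its handle, 0.45 kg, upright; origin: centre of its foot. Handle: a level bar along its y, 76 mm long, 16 mm thick (x), 14 mm high, 33 mm clear above the lamp's body
- lamp_handle (a point): centre of the handle's bar, 150 mm above the foot; bar along y
- blue_mat: blue mat 180 x 180 x 3 mm fixed on the bench; origin: centre of its underside
- red_mat: red mat 240 (x) x 180 (y) x 3 mm fixed on the bench; origin: centre of its underside
- grease_jar: bystander: white jar with green cap, radius 36, 90 mm high; origin: centre of its foot
- piston: bystander: aluminium piston standing upright, radius 26, 55 mm high; origin: centre of its foot
- hammer: bystander: hammer lying on the bench beyond the mat on the left; origin under its middle
- wrench: bystander: wrench lying on the bench beyond the mat on the right; origin under its middle
Mind the look-alikes: they are no part of the job. What is shaped like the handlamp but green or turquoise is not meant.

How it is judged:
By the outcome, as a careful person would: the job done as asked, in the order asked, and still so for the second after the job is handed in, with the robot touching nothing.
It also fails if it takes over 67 s, if anything falls off the work surface, if the arm or the gripper's body presses on something with over 40 N, if the wrist force passes 120 N, or if a joint passes its speed limit or range.

### The arm

A 6-joint arm with a two-finger parallel gripper is mounted at the origin on the work surface. World frame = base frame: x ahead of the robot, y to its left, z up, the work surface at z = 0. Lengths are in m, angles in rad, forces in N, time in s.
With the tool pointing down it reaches from about 0.225 to 0.875 m from the base axis. Payload 3.4 kg.
Tool frame: the origin (TCP) lies where the fingers leave the gripper's body, on its centre line; the fingertips stand 73 mm ahead of it and the grasp point (between the pads) lies 54 mm ahead of it (manip.pinch_z is the distance from the TCP to the grasp point, in m); z points along the fingers, y is the line along which they close (so a half turn about z gives the same grasp; the last joint's range is limited). The gripper opens to 85 mm and grips with 20 to 120 N. Pads are 22 mm wide; open, the fingers measure 114 mm over their backs; the gripper's body (76 mm by 85 mm) begins 54 mm behind the grasp point. The pads swing forward as they close: fully open they stand 13 mm farther back than shut.
Start: joints at [1.046, 0.276, 1.505, -0, 1.361, -0.121], TCP at [0.226, 0.529, 0.304] pointing down, gripper open.
Joint ranges: [-2.89, 2.89], [-0.75, 2.08], [0.22, 2.7], [-1.18, 4.32], [0.11, 2.71], [-2.7, 2.7]. Speed limits (rad/s): [2.57, 2.57, 3.14, 3.14, 3.14, 3.14].

### API

Orientations are given as a unit quaternion [w, x, y, z].
In Python, from rig import readout, imaging, manip gives the robot as it stands. The module is installed in compiled form; this text tells all that it offers.
- The arm moves only by the tool servo_tool, never from a script. Its argument "moves" is a list of rows, each an object with "dp": the shift along the tool's x, y, z in units of 0.2 m (1.0 is 0.2 m), a list of three; "delta_rot": the turn, a rotation vector about the tool's x, y, z in units of 0.1 rad (1.0 is 0.1 rad), a list of three; "fingers": the opening, from 0 (shut) to 1 (fully open). In form: [{"dp": [dx, dy, dz], "delta_rot": [wx, wy, wz], "fingers": fingers}, ...]. A call has 1 to 5 rows; each row shifts and turns the commanded pose from where the row before left it, along the tool's axes as they then stand; what a row does not reach is not made up. A row lasts 1/10 s, in which the tool goes at most 50 mm and 8.59 degrees, less where a joint would pass 70% of its speed; a pose out of reach is approached as far as the arm can. A call with a number of a shift or a turn outside -1 to 1 is refused whole. A call with a gripper value outside its range is refused whole. The fingers move at their own pace and stop on an object; "force" is the grip in N (left out, the last holds). Time passes only in rows, so rows that do not move let the fingers close. It gives the time, the measured TCP pose, the force, the opening and the grip force at its end, in the units of the state.
- readout.get_state(): the state, without advancing time (a new reading comes with each control period).
- imaging.get_image(name): name is "side" or "top" or "wrist"; returns (picture, depth): 420x560x3 uint8, red, green, blue; 420x560 float32, m along the optical axis (not along the pixel's ray), 0 where there is no reading.
- imaging.calibration(name): a dict with "intrinsics" (3x3 intrinsics, pixels), "R" (3x3) and "t" (3): a world point X has camera coordinates R X + t; the wrist camera has in their place "hand_eye" (4x4, takes a point from camera to tool coordinates, whose origin is the TCP and whose axes are the flange's). Camera axes: x right, y down, z forward; pixel columns grow to the right and rows downward; lengths in m; the calibration is good to about 2 mm. The wrist camera is an equidistant fisheye: a pixel r from the principal point sees the ray r / f radians off the axis. A picture is of the moment at which its call begins: read the wrist's pose just before it. calibration takes no time and is no camera call.
- manip.sign_off(): hands the job in; it is judged then, once.
The state is a dict: "clock": time; "qpos": joint angles; "qd": joint speeds; "effort": joint torques, N m; "position": TCP position; "ee_rot": TCP orientation; "contact_force": force on the tool from outside, world axes, zero at the start; "moment": the same for the moment, N m; "width": finger opening in m; "gripper_force": force on a finger pad.
Only numpy, scipy, OpenCV 4.12 (cv2) and the standard library are available. Lean on these libraries where they do the work, as an engineer would, in place of code of your own. Each camera call takes 0.05 s, during which the arm holds its last target. There are 200 camera calls.

## Working session

There is one attempt and no reset: what is moved stays moved. The work goes in short steps, Python scripts to look and compute and a tool call to move; the robot and the scene stay as the last step left them, time stands still between calls to the robot, and variables do not carry over. Pictures are saved under pics/ and viewed, at most 10 in all, crops included, and the job is handed in when it is done.

Besides the shell and the picture viewer there is one more tool, called as name([rows], argument=value, ...), one row to a line, values as JSON. servo_tool: Moves the arm, as the interface text tells. Its arguments: {"type":"object","properties":{"moves":{"type":"array"},"force":{"type":"number"}},"required":["moves"]}

```bash
mkdir -p pics
cat > h.py <<'E'
import numpy as np, cv2
from rig import readout, imaging, manip
from scipy.spatial.transform import Rotation as Ro
def pose():
    s=readout.get_state(); q=s["ee_rot"]
    return np.array(s["position"]), Ro.from_quat([q[1],q[2],q[3],q[0]])
def world(name,d,c=None):
    c=imaging.calibration(name); K=c["intrinsics"]; v,u=np.mgrid[0:420,0:560]
    P=np.stack([(u-K[0][2])/K[0][0]*d,(v-K[1][2])/K[1][1]*d,d],-1)
    return (P-np.array(c["t"]))@np.array(c["R"])
E
python3 - <<'E'
from h import *
s=readout.get_state(); print(s)
for n in("side","top"):
    p,d=imaging.get_image(n); cv2.imwrite(f"pics/{n}0.png",p[:,:,::-1]); np.savez(f"{n}0.npz",p=p,d=d,W=world(n,d))
    c=imaging.calibration(n);print(n,np.round(c["R"],2).tolist(),np.round(c["t"],2))
E
```

```text
{'clock': 0.0, 'qpos': array([ 1.04598110e+00,  2.76588248e-01,  1.50614627e+00,  7.05125162e-07,
        1.36069276e+00, -1.20981812e-01]), 'qd': array([ 0.00094029, -0.00027244, -0.00117729, -0.00078069, -0.00112726,
        0.00048721]), 'effort': array([ 5.92268170e-04, -4.16767859e+01, -2.45810902e+01, -3.39542876e-04,
        1.11317620e-02,  2.83531278e-06]), 'position': array([0.22573678, 0.52840017, 0.3030382 ]), 'ee_rot': array([-2.91405229e-04,  2.00547451e-01,  9.79683560e-01, -8.69795515e-04]), 'contact_force': array([ 0.95923212, -0.55904391, -0.4725449 ]), 'moment': array([0.00856216, 0.01855832, 0.01204081]), 'gripper_force': 0.0, 'width': 0.08550086368553374}
side [[0.8, -0.61, -0.02], [-0.39, -0.49, -0.78], [0.47, 0.63, -0.62]] [-0.43  0.34  1.52]
top [[0.02, -1.0, 0.01], [-1.0, -0.02, -0.1], [0.1, -0.01, -1.0]] [-0.03  0.52  1.34]
```

```bash
python3 -c "
import cv2,numpy as np
a=cv2.imread('pics/side0.png');b=cv2.imread('pics/top0.png')
c=np.vstack([a,b]);print(c.shape)"
```

```text
(840, 560, 3)
```

View pics/top0.png

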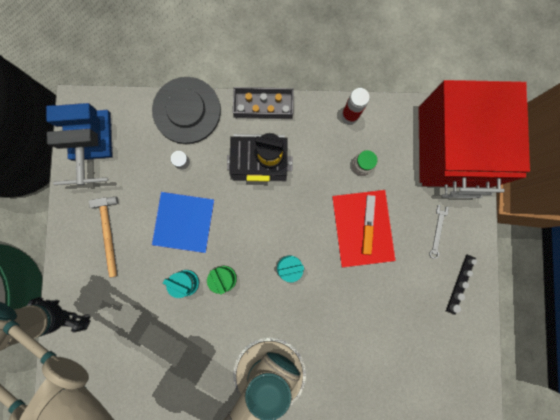

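View pics/side0.png

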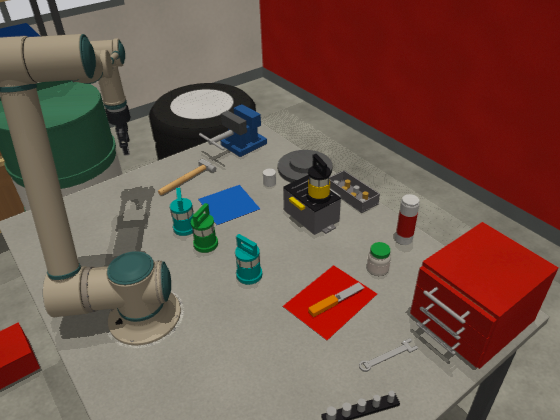

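The top view shows the yellow/black handlamp on the box at (269,150), the yellow ledge at (258,179), the blue mat at (183,222), the red mat at (363,228) and the pry tool at about (369,225). The look-alikes are turquoise (180,284), green (221,279) and turquoise (290,269). Only the one on the box cover is yellow/black and fits the description. I'll confirm that in a crop and measure.

Run:
```python
from h import *
T=np.load("top0.npz");S=np.load("side0.npz")
a=cv2.resize(T["p"][125:195,215:315],None,fx=6,fy=6,interpolation=cv2.INTER_CUBIC)
b=cv2.resize(T["p"][185:270,330:400],None,fx=4.94,fy=4.94,interpolation=cv2.INTER_CUBIC)
c=cv2.resize(S["p"][145:245,270:360],None,fx=4.2,fy=4.2,interpolation=cv2.INTER_CUBIC)[:420]
b=b[:420,:200]
print(a.shape,b.shape)
cv2.imwrite("pics/crop0.png",np.hstack([a,b])[:,:,::-1])
cv2.imwrite("pics/crop1.png",c[:,:,::-1])
def rep(n,D,m,zl,zh):
    W=D["W"];m=m&(D["d"]>0)&(W[...,2]>zl)&(W[...,2]<zh)
    m=cv2.morphologyEx(m.astype(np.uint8),cv2.MORPH_OPEN,np.ones((2,2)))>0
    P=W[m]
    if len(P)<4: print(n,len(P));return
    r=cv2.minAreaRect(P[:,:2].astype(np.float32)*1000)
    print(n,len(P),"med",np.round(np.median(P,0),3),"rect",np.round(r[0],1),np.round(r[1],1),round(r[2],1))
for nm,D in(("top",T),("side",S)):
    h=cv2.cvtColor(D["p"],cv2.COLOR_RGB2HSV);H,s,v=h[...,0],h[...,1],h[...,2]
    W=D["W"]
    reg=(W[...,0]>.3)&(W[...,0]<1)&(abs(W[...,1])<.5)
    print(nm)
    rep("blue",D,reg&(H>105)&(H<125)&(s>150)&(W[...,0]<.65),-.01,.02)
    rep("red",D,reg&((H<5)|(H>175))&(s>150)&(W[...,0]<.7),-.01,.02)
    rep("orange",D,reg&(H>8)&(H<20)&(s>150)&(W[...,1]<-.1),-.01,.05)
    tl=reg&(W[...,0]<.65)&(W[...,1]<-.15)&(s<60)&(v>90)
    rep("blade",D,tl&(abs(W[...,1]+.27)<.08),.008,.05)
    rep("ledge",D,reg&(H>22)&(H<35)&(s>150),.08,.11)
    rep("cover",D,reg&(v<90)&(abs(W[...,1])<.2)&(W[...,0]>.5),.105,.12)
    rep("lampbody",D,reg&(abs(W[...,1])<.2)&(W[...,0]>.5),.19,.24)
    rep("handle",D,reg&(abs(W[...,1])<.2)&(W[...,0]>.5),.257,.3)
```

```text
(420, 600, 3) (420, 200, 3)
top
blue 2792 med [0.481 0.292 0.003] rect [469.  179.6] [405.8 175.9] 83.0
red 3211 med [ 0.47  -0.293  0.003] rect [ 464.9 -268.1] [251.5 528.3] 14.0
orange 266 med [ 0.435 -0.317  0.025] rect [ 435.8 -177.2] [324.5  94.7] 90.0
blade 215 med [ 0.533 -0.325  0.016] rect [ 533.  -326.2] [28.  97.4] 84.4
ledge 136 med [0.623 0.043 0.097] rect [621.2  45.8] [16.4 74.6] 1.9
cover 1322 med [0.671 0.075 0.111] rect [566.9  43.1] [182.  355.6] 89.4
lampbody 410 med [0.679 0.008 0.221] rect [567.6  13.7] [ 75. 355.] 87.2
handle 172 med [0.691 0.007 0.267] rect [710.1   5.8] [72.8 54.3] 79.3
side
blue 1273 med [0.484 0.283 0.003] rect [ 196.1 -348.2] [1624.6  213.6] 65.9
red 2915 med [ 0.465 -0.307  0.003] rect [ 136.2 -577.3] [1162.6  270.1] 38.7
orange 335 med [ 0.432 -0.322  0.023] rect [ 102.1 -650.9] [1032.9   84.5] 45.0
blade 183 med [ 0.538 -0.326  0.015] rect [ 155.1 -659.5] [1093.3   72.6] 41.1
ledge 99 med [0.617 0.038 0.096] rect [619.1  43.2] [71.4 22.9] 87.2
cover 648 med [0.657 0.042 0.111] rect [ 230.4 -423.2] [1538.8  208.6] 45.6
lampbody 340 med [ 0.678 -0.005  0.219] rect [ 319.8 -392.8] [1710.    75.5] 47.2
handle 90 med [0.686 0.003 0.266] rect [ 331.  -387.2] [1734.1   48.7] 47.8
```

View pics/crop0.png

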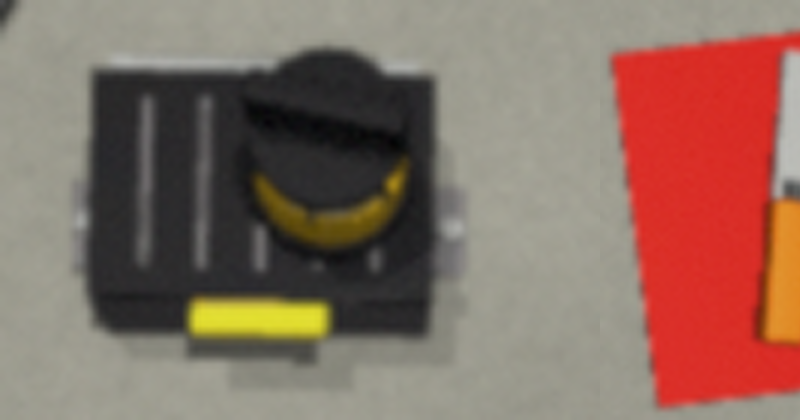

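View pics/crop1.png

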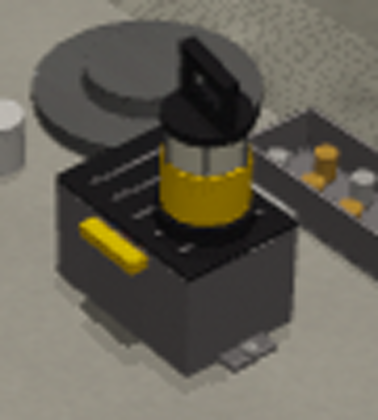

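The crop confirms it: the yellow-bodied lamp with its black handle is on the box, with the bar running about (247,105) to (403,130) in the crop. Next I'll refine the measurements with outliers removed.

Run:
```python
from h import *
T=np.load("top0.npz");S=np.load("side0.npz")
def rep(n,D,m,zl,zh):
    W=D["W"];m=m&(D["d"]>0)&(W[...,2]>zl)&(W[...,2]<zh)
    k,l,st,_=cv2.connectedComponentsWithStats(m.astype(np.uint8)); 
    if k<2: print(n,0);return
    m=l==1+np.argmax(st[1:,4]);P=W[m]
    r=cv2.minAreaRect(P[:,:2].astype(np.float32)*1000)
    print(n,len(P),"mean",np.round(P.mean(0)*1000,1),"rect",np.round(r[0],1),np.round(r[1],1),round(r[2],1),"pix",st[1+np.argmax(st[1:,4])][:4])
for nm,D in(("top",T),("side",S)):
    h=cv2.cvtColor(D["p"],cv2.COLOR_RGB2HSV);H,s,v=h[...,0],h[...,1],h[...,2]
    W=D["W"]
    reg=(W[...,0]>.3)&(W[...,0]<1)&(abs(W[...,1])<.5)
    print(nm)
    box=reg&(abs(W[...,1]-.04)<.2)&(W[...,0]>.5)
    rep("blue",D,reg&(H>105)&(H<125)&(s>150)&(W[...,0]<.65),-.01,.02)
    tm=reg&(abs(W[...,1]+.3)<.2)&(W[...,0]<.7)&(W[...,0]>.33)
    rep("redmat+tool",D,tm&(s>150),-.01,.05)
    rep("tool",D,tm&~(((H<5)|(H>175))&(s>150)),.008,.05)
    rep("orange",D,tm&(H>8)&(H<20)&(s>150),-.01,.05)
    rep("blade",D,tm&(s<60)&(v>90),.008,.05)
    rep("ledge",D,box&(H>22)&(H<35)&(s>150),.08,.108)
    rep("cover",D,box,.104,.12)
    rep("lampall",D,box,.125,.24)
    rep("lampbody",D,box,.19,.235)
    for z in(.25,.257,.262):rep("handle",D,box,z,.3)
    zz=W[...,2]
    rep("jar",D,reg&(W[...,1]<-.2)&(W[...,0]>.6),.02,.12)
    for cx,cy in((290,269),(221,279),(180,284)):
        q=W[cy-30:cy+30,cx-30:cx+30].reshape(-1,3); 
        if nm=="top": q=q[q[:,2]>.1]; print("dup",np.round(q.mean(0),3),q[:,2].max())
```

```text
top
blue 2795 mean [485.3 295.9   2.5] rect [486.  295.8] [178.3 176.2] 82.8 pix [153 193  60  59]
redmat+tool 3511 mean [ 472.  -301.     4.8] rect [ 478.2 -303.7] [238.4 179.1] 8.0 pix [333 190  62  77]
tool 514 mean [ 485.4 -317.1   20.1] rect [ 490.  -319.1] [ 30.3 196.8] 84.9 pix [362 195  13  60]
orange 266 mean [ 438.6 -312.9   24.1] rect [ 439.1 -314.6] [30.2 94.6] 84.7 pix [362 225  12  30]
blade 216 mean [ 536.5 -321.5   15.9] rect [ 536.4 -321.7] [25.1 94.9] 85.0 pix [365 196  10  29]
ledge 136 mean [622.3  46.2  98. ] rect [622.1  45.8] [17.2 69.2] 0.7 pix [247 175  23   6]
cover 1536 mean [685.   64.3 110.8] rect [694.   46.8] [129.6 180.6] 0.0 pix [229 134  59  42]
lampall 517 mean [671.5  11.2 192.9] rect [675.6   9.8] [51.7 83.4] 3.4 pix [256 143  28  25]
lampbody 315 mean [675.4  13.4 220.2] rect [673.6  13.8] [75.1 40.1] 77.3 pix [256 143  27  18]
handle 183 mean [691.3  10.8 266.7] rect [692.6  10.7] [76.1 17.4] 78.4 pix [255 136  28  12]
handle 175 mean [691.5  10.7 267.2] rect [692.6  10.7] [76.1 17.4] 78.4 pix [255 136  28  12]
handle 169 mean [691.8  10.6 267.5
[... 841 characters left out ...]
4] [91.5 21.8] 86.7 pix [289 197  16  13]
cover 697 mean [670.9  42.9 111.4] rect [688.6  48.5] [133.4 190.3] 1.0 pix [283 175  58  38]
lampall 720 mean [674.9  -2.6 184.7] rect [685.1   6.3] [82.6 80.9] 50.8 pix [307 162  24  39]
lampbody 339 mean [678.7   3.7 215.6] rect [685.5   9.2] [74.2 77.4] 31.5 pix [308 162  23  23]
handle 107 mean [685.6   7.  264.5] rect [688.5  13.4] [86.2 18.4] 77.2 pix [312 154  15  16]
handle 95 mean [685.9   8.  265.9] rect [688.1  11.6] [82.6 18.4] 77.2 pix [312 154  15  15]
handle 78 mean [686.8   9.9 267.3] rect [687.8  10.3] [77.8 18.4] 77.2 pix [312 154  15  14]
jar 586 mean [ 673.2 -305.6   67.3] rect [ 681. -299.] [68.2 68.9] 12.5 pix [367 242  24  31]
```

```bash
cat >> h.py <<'E'
def Rt(yaw,pitch=0):
    "tool y at world angle yaw (deg); pitch tips the fingers forward (+x) about world y"
    a=np.radians(yaw);y=np.array([np.cos(a),np.sin(a),0]);z=np.array([0,0,-1.])
    return Ro.from_euler('y',-pitch,degrees=True)*Ro.from_matrix(np.stack([np.cross(y,z),y,z],1))
def rows(way,step=.04,start=None,rot=.095):
    p,R=start or pose(); print("from",np.round(p,4))
    for tp,tR in way:
        tp=np.array(tp);rv=(R.inv()*tR).as_rotvec()
        n=int(max(1,np.ceil(np.linalg.norm(tp-p)/step),np.ceil(abs(rv).max()/rot)))
        for i in range(n):
            d=((R*Ro.from_rotvec(rv*i/n)).inv().apply((tp-p)/n))/.2
            print(np.round(d,3).tolist(),np.round(rv/n/.1,2).tolist())
        p,R=tp,tR;print("--")
E
python3 - <<'E'
from h import *
rows([([.45,.30,.40],Rt(-11.6+45)),([.690,.011,.40],Rt(-11.6)),([.690,.011,.315],Rt(-11.6))])
E
```

```text
from [0.2258 0.5284 0.3031]
[-0.164, -0.068, -0.054] [-0.0, 0.0, 0.65]
[-0.168, -0.057, -0.054] [-0.0, 0.0, 0.65]
[-0.172, -0.046, -0.054] [-0.0, 0.0, 0.65]
[-0.174, -0.035, -0.054] [-0.0, 0.0, 0.65]
[-0.176, -0.023, -0.054] [-0.0, 0.0, 0.65]
[-0.177, -0.012, -0.054] [-0.0, 0.0, 0.65]
[-0.178, -0.0, -0.054] [-0.0, 0.0, 0.65]
[-0.177, 0.011, -0.054] [-0.0, 0.0, 0.65]
[-0.176, 0.023, -0.054] [-0.0, 0.0, 0.65]
--
[-0.187, 0.021, 0.0] [0.0, 0.0, 0.79]
[-0.184, 0.035, 0.0] [0.0, 0.0, 0.79]
[-0.181, 0.05, 0.0] [0.0, 0.0, 0.79]
[-0.177, 0.064, 0.0] [0.0, 0.0, 0.79]
[-0.171, 0.077, 0.0] [0.0, 0.0, 0.79]
[-0.165, 0.091, 0.0] [0.0, 0.0, 0.79]
[-0.157, 0.103, 0.0] [0.0, 0.0, 0.79]
[-0.148, 0.115, 0.0] [0.0, 0.0, 0.79]
[-0.139, 0.126, 0.0] [0.0, 0.0, 0.79]
[-0.129, 0.137, 0.0] [0.0, 0.0, 0.79]
--
[0.0, 0.0, 0.142] [0.0, 0.0, 0.0]
[0.0, 0.0, 0.142] [0.0, 0.0, 0.0]
[0.0, 0.0, 0.142] [0.0, 0.0, 0.0]
--
```

servo_tool([
  {"dp":[-0.164,-0.068,-0.054],"delta_rot":[0,0,0.65],"fingers":1},
  {"dp":[-0.168,-0.057,-0.054],"delta_rot":[0,0,0.65],"fingers":1},
  {"dp":[-0.172,-0.046,-0.054],"delta_rot":[0,0,0.65],"fingers":1},
  {"dp":[-0.174,-0.035,-0.054],"delta_rot":[0,0,0.65],"fingers":1},
  {"dp":[-0.176,-0.023,-0.054],"delta_rot":[0,0,0.65],"fingers":1},
])

```text
clock: 0.6
position: [0.3508, 0.4007, 0.3579]
ee_rot: [-0.0, 0.357, 0.934, -0.0]
contact_force: [0.1, 0.3, -0.1]
width: 0.0854
gripper_force: 0.0
```

servo_tool([
  {"dp":[-0.177,-0.012,-0.054],"delta_rot":[0,0,0.65],"fingers":1},
  {"dp":[-0.178,0,-0.054],"delta_rot":[0,0,0.65],"fingers":1},
  {"dp":[-0.177,0.011,-0.054],"delta_rot":[0,0,0.65],"fingers":1},
  {"dp":[-0.176,0.023,-0.054],"delta_rot":[0,0,0.65],"fingers":1},
  {"dp":[-0.187,0.021,0],"delta_rot":[0,0,0.79],"fingers":1},
])

```text
clock: 1.1
position: [0.475, 0.2708, 0.4023]
ee_rot: [0.001, 0.51, 0.86, 0.001]
contact_force: [0.3, 0.1, -0.2]
width: 0.0854
gripper_force: 0.0
```

servo_tool([
  {"dp":[-0.184,0.035,0],"delta_rot":[0,0,0.79],"fingers":1},
  {"dp":[-0.181,0.05,0],"delta_rot":[0,0,0.79],"fingers":1},
  {"dp":[-0.177,0.064,0],"delta_rot":[0,0,0.79],"fingers":1},
  {"dp":[-0.171,0.077,0],"delta_rot":[0,0,0.79],"fingers":1},
  {"dp":[-0.165,0.091,0],"delta_rot":[0,0,0.79],"fingers":1},
])

```text
clock: 1.6
position: [0.5941, 0.1255, 0.4006]
ee_rot: [-0.0, 0.669, 0.743, -0.0]
contact_force: [0.5, -0.7, 0.1]
width: 0.0853
gripper_force: 0.0
```

servo_tool([
  {"dp":[-0.157,0.103,0],"delta_rot":[0,0,0.79],"fingers":1},
  {"dp":[-0.148,0.115,0],"delta_rot":[0,0,0.79],"fingers":1},
  {"dp":[-0.139,0.126,0],"delta_rot":[0,0,0.79],"fingers":1},
  {"dp":[-0.129,0.137,0],"delta_rot":[0,0,0.79],"fingers":1},
  {"dp":[0,0,0],"delta_rot":[0,0,0],"fingers":1},
])

```text
clock: 2.1
position: [0.6914, 0.0064, 0.3985]
ee_rot: [0.0, 0.778, 0.628, -0.001]
contact_force: [-1.3, 0.8, -0.6]
width: 0.0857
gripper_force: 0.0
```

Run:
```python
from h import *
p,R=pose();y=R.as_matrix()[:,1];print(p,np.degrees(np.arctan2(y[1],y[0])))
# where is the handle in tool coords? wrist cam points near
img,d=imaging.get_image("wrist");cv2.imwrite("pics/w0.png",img[:,:,::-1])
c=imaging.calibration("wrist");K=np.array(c["intrinsics"]);X=np.array(c["hand_eye"])
print(K,np.round(X,3))
v,u=np.mgrid[0:420,0:560];a=(u-K[0,2])/K[0,0];b=(v-K[1,2])/K[1,1];r=np.hypot(a,b)+1e-9
P=np.stack([d*np.tan(r)*a/r,d*np.tan(r)*b/r,d],-1)
W=R.apply((P@X[:3,:3].T+X[:3,3]).reshape(-1,3)).reshape(P.shape)+p
m=(d>0)&(r<1.3)&(W[...,2]>.262)&(W[...,2]<.275)&(abs(W[...,0]-.69)<.06)&(abs(W[...,1]-.011)<.06)
q=W[m];rr=cv2.minAreaRect(q[:,:2].astype(np.float32)*1000);print(len(q),q.mean(0),rr)
rows([([.690,.011,.315],Rt(-11.6))])
```

```text
[0.69139072 0.00637413 0.39854502] -12.246773675423395
[[325.1922621    0.         276.01053342]
 [  0.         325.1922621  209.34766169]
 [  0.           0.           1.        ]] [[ 0.    -0.955 -0.297  0.077]
 [ 1.     0.001 -0.001 -0.001]
 [ 0.001 -0.297  0.955 -0.07 ]
 [ 0.     0.     0.     1.   ]]
2572 [0.69292891 0.01613429 0.26768642] ((692.5449829101562, 13.267295837402344), (75.63741302490234, 15.988405227661133), 78.2643814086914)
from [0.6899 0.0086 0.399 ]
[0.004, -0.0, 0.14] [-0.01, 0.0, -0.03]
[0.004, -0.0, 0.14] [-0.01, 0.0, -0.03]
[0.004, -0.001, 0.14] [-0.01, 0.0, -0.03]
--
```

servo_tool([
  {"dp":[0.005,0.001,0.14],"delta_rot":[0,0,0],"fingers":1},
  {"dp":[0.005,0.001,0.14],"delta_rot":[0,0,0],"fingers":1},
  {"dp":[0.004,0.001,0.14],"delta_rot":[0,0,0],"fingers":1},
  {"dp":[0,0,0],"delta_rot":[0,0,0],"fingers":1},
  {"dp":[0,0,0],"delta_rot":[0,0,0],"fingers":0},
], force=60)

```text
clock: 2.65
position: [0.6895, 0.0142, 0.3174]
ee_rot: [-0.0, 0.776, 0.63, -0.0]
contact_force: [-0.3, -0.2, 0.7]
width: 0.0733
gripper_force: 0.0
```

servo_tool([
  {"dp":[0,0,0],"delta_rot":[0,0,0],"fingers":0},
  {"dp":[0,0,0],"delta_rot":[0,0,0],"fingers":0},
  {"dp":[0,0,0],"delta_rot":[0,0,0],"fingers":0},
  {"dp":[0,0,0],"delta_rot":[0,0,0],"fingers":0},
  {"dp":[0,0,0],"delta_rot":[0,0,0],"fingers":0},
])

```text
clock: 3.15
position: [0.691, 0.0131, 0.3183]
ee_rot: [0.001, 0.777, 0.63, 0.001]
contact_force: [3.0, -0.3, 2.2]
width: 0.0148
gripper_force: 61.9
```

Run:
```python
from h import *
s=readout.get_state();print(s["width"],s["gripper_force"],s["contact_force"])
p,R=pose();z=p[2]+.005-.108   # foot is 0.111 -> 0.003
print(p)
rows([(p+[0,0,.05],R),([.485,.296,p[2]+.05],R),([.485,.296,z+.008],R),([.485,.296,z-.005],R)],step=.035)
```

```text
0.014822596168893473 61.86105251312256 [ 3.01255621 -0.27294869  2.15994117]
[0.69096646 0.01312351 0.31834386]
from [0.691  0.0131 0.3183]
[0.0, 0.0, -0.125] [0.0, 0.0, 0.0]
[0.0, 0.0, -0.125] [0.0, 0.0, 0.0]
--
[0.117, -0.13, -0.0] [0.0, 0.0, 0.0]
[0.117, -0.13, -0.0] [0.0, 0.0, 0.0]
[0.117, -0.13, -0.0] [0.0, 0.0, 0.0]
[0.117, -0.13, -0.0] [0.0, 0.0, 0.0]
[0.117, -0.13, -0.0] [0.0, 0.0, 0.0]
[0.117, -0.13, -0.0] [0.0, 0.0, 0.0]
[0.117, -0.13, -0.0] [0.0, 0.0, 0.0]
[0.117, -0.13, -0.0] [0.0, 0.0, 0.0]
[0.117, -0.13, -0.0] [0.0, 0.0, 0.0]
[0.117, -0.13, -0.0] [0.0, 0.0, 0.0]
--
[-0.0, -0.001, 0.145] [0.0, 0.0, 0.0]
[-0.0, -0.001, 0.145] [0.0, 0.0, 0.0]
[-0.0, -0.001, 0.145] [0.0, 0.0, 0.0]
[-0.0, -0.001, 0.145] [0.0, 0.0, 0.0]
[-0.0, -0.001, 0.145] [0.0, 0.0, 0.0]
--
[-0.0, -0.0, 0.065] [0.0, 0.0, 0.0]
--
```

servo_tool([
  {"dp":[0,0,-0.08],"delta_rot":[0,0,0],"fingers":0},
  {"dp":[0,0,-0.09],"delta_rot":[0,0,0],"fingers":0},
  {"dp":[0,0,-0.08],"delta_rot":[0,0,0],"fingers":0},
  {"dp":[0.05,-0.06,0],"delta_rot":[0,0,0],"fingers":0},
  {"dp":[0.09,-0.1,0],"delta_rot":[0,0,0],"fingers":0},
])

```text
clock: 3.65
position: [0.6639, 0.0469, 0.3649]
ee_rot: [-0.001, 0.777, 0.629, -0.001]
contact_force: [0.5, -0.2, -6.4]
width: 0.0148
gripper_force: 60.7
```

servo_tool([
  {"dp":[0.117,-0.13,0],"delta_rot":[0,0,0],"fingers":0},
  {"dp":[0.117,-0.13,0],"delta_rot":[0,0,0],"fingers":0},
  {"dp":[0.117,-0.13,0],"delta_rot":[0,0,0],"fingers":0},
  {"dp":[0.117,-0.13,0],"delta_rot":[0,0,0],"fingers":0},
  {"dp":[0.117,-0.13,0],"delta_rot":[0,0,0],"fingers":0},
])

```text
clock: 4.15
position: [0.5584, 0.1903, 0.3648]
ee_rot: [-0.002, 0.777, 0.63, -0.002]
contact_force: [0.8, 0.8, -6.7]
width: 0.0147
gripper_force: 60.7
```

servo_tool([
  {"dp":[0.117,-0.13,0],"delta_rot":[0,0,0],"fingers":0},
  {"dp":[0.117,-0.13,0],"delta_rot":[0,0,0],"fingers":0},
  {"dp":[0.117,-0.13,0],"delta_rot":[0,0,0],"fingers":0},
  {"dp":[0.08,-0.09,0],"delta_rot":[0,0,0],"fingers":0},
  {"dp":[0.01,-0.01,0.05],"delta_rot":[0,0,0],"fingers":0},
])

```text
clock: 4.65
position: [0.4799, 0.2982, 0.3564]
ee_rot: [-0.002, 0.775, 0.631, -0.0]
contact_force: [0.4, -0.2, -4.9]
width: 0.0145
gripper_force: 60.6
```

servo_tool([
  {"dp":[0,0,0.12],"delta_rot":[0,0,0],"fingers":0},
  {"dp":[0,0,0.15],"delta_rot":[0,0,0],"fingers":0},
  {"dp":[0,0,0.15],"delta_rot":[0,0,0],"fingers":0},
  {"dp":[0,0,0.15],"delta_rot":[0,0,0],"fingers":0},
  {"dp":[0,0,0.08],"delta_rot":[0,0,0],"fingers":0},
])

```text
clock: 5.15
position: [0.4803, 0.2939, 0.2224]
ee_rot: [-0.001, 0.777, 0.63, -0.004]
contact_force: [-0.7, -0.8, -6.4]
width: 0.0149
gripper_force: 60.7
```

servo_tool([
  {"dp":[0,0,0.02],"delta_rot":[0,0,0],"fingers":0},
  {"dp":[0,0,0.02],"delta_rot":[0,0,0],"fingers":0},
  {"dp":[0,0,0],"delta_rot":[0,0,0],"fingers":0},
])

```text
clock: 5.45
position: [0.4836, 0.2952, 0.2191]
ee_rot: [-0.0, 0.777, 0.63, 0.0]
contact_force: [0.9, 0.1, -5.3]
width: 0.015
gripper_force: 60.7
```

servo_tool([
  {"dp":[0,0,0.02],"delta_rot":[0,0,0],"fingers":0},
  {"dp":[0,0,0.015],"delta_rot":[0,0,0],"fingers":0},
  {"dp":[0,0,0.006],"delta_rot":[0,0,0],"fingers":0},
  {"dp":[0,0,0],"delta_rot":[0,0,0],"fingers":0},
])

```text
clock: 5.85
position: [0.4837, 0.2952, 0.2109]
ee_rot: [-0.0, 0.777, 0.63, 0.0]
contact_force: [0.0, -0.6, -5.9]
width: 0.0144
gripper_force: 60.7
```

servo_tool([
  {"dp":[0,0,0.005],"delta_rot":[0,0,0],"fingers":0},
  {"dp":[0,0,0],"delta_rot":[0,0,0],"fingers":0},
])

```text
clock: 6.05
position: [0.4841, 0.2953, 0.2103]
ee_rot: [0.0, 0.777, 0.63, 0.0]
contact_force: [0.6, -0.3, -4.5]
width: 0.0147
gripper_force: 60.9
```

servo_tool([
  {"dp":[0,0,0.006],"delta_rot":[0,0,0],"fingers":0},
  {"dp":[0,0,0],"delta_rot":[0,0,0],"fingers":0},
])

```text
clock: 6.25
position: [0.4846, 0.2954, 0.2101]
ee_rot: [0.001, 0.777, 0.63, 0.001]
contact_force: [0.8, -0.9, 3.6]
width: 0.0147
gripper_force: 61.9
```

servo_tool([
  {"dp":[0,0,0.005],"delta_rot":[0,0,0],"fingers":0},
  {"dp":[0,0,0],"delta_rot":[0,0,0],"fingers":0},
])

```text
clock: 6.45
position: [0.4849, 0.2953, 0.21]
ee_rot: [0.001, 0.777, 0.63, 0.002]
contact_force: [-0.2, -1.9, 8.8]
width: 0.0148
gripper_force: 62.6
```

servo_tool([
  {"dp":[0,0,0],"delta_rot":[0,0,0],"fingers":1},
  {"dp":[0,0,0],"delta_rot":[0,0,0],"fingers":1},
  {"dp":[0,0,0],"delta_rot":[0,0,0],"fingers":1},
  {"dp":[0,0,0],"delta_rot":[0,0,0],"fingers":1},
  {"dp":[0,0,0],"delta_rot":[0,0,0],"fingers":1},
])

```text
clock: 6.95
position: [0.4837, 0.2953, 0.2075]
ee_rot: [-0.0, 0.777, 0.63, -0.0]
contact_force: [0.5, -0.2, -0.4]
width: 0.0844
gripper_force: 0.0
```

Run:
```python
from h import *
p,R=pose();print(readout.get_state()["width"])
rows([(p+[0,0,.13],R),([.5,0.0,.33],Rt(-50)),([.461,-.3155,.18],Rt(-95))],step=.045)
```

```text
0.08442654530357771
from [0.4837 0.2953 0.2075]
[-0.0, -0.0, -0.217] [0.0, 0.0, 0.0]
[-0.0, -0.0, -0.217] [0.0, 0.0, 0.0]
[-0.0, -0.0, -0.217] [0.0, 0.0, 0.0]
--
[-0.204, 0.055, 0.005] [-0.0, 0.0, 0.95]
[-0.198, 0.074, 0.005] [-0.0, 0.0, 0.95]
[-0.19, 0.092, 0.005] [-0.0, 0.0, 0.95]
[-0.18, 0.11, 0.005] [-0.0, 0.0, 0.95]
[-0.169, 0.127, 0.005] [-0.0, 0.0, 0.95]
[-0.156, 0.142, 0.005] [-0.0, 0.0, 0.95]
[-0.142, 0.156, 0.005] [-0.0, 0.0, 0.95]
--
[-0.129, 0.12, 0.083] [0.0, 0.0, 0.87]
[-0.118, 0.131, 0.083] [0.0, 0.0, 0.87]
[-0.106, 0.141, 0.083] [0.0, 0.0, 0.87]
[-0.094, 0.15, 0.083] [0.0, 0.0, 0.87]
[-0.08, 0.157, 0.083] [0.0, 0.0, 0.87]
[-0.066, 0.164, 0.083] [0.0, 0.0, 0.87]
[-0.052, 0.169, 0.083] [0.0, 0.0, 0.87]
[-0.037, 0.173, 0.083] [0.0, 0.0, 0.87]
[-0.022, 0.175, 0.083] [0.0, 0.0, 0.87]
--
```

servo_tool([
  {"dp":[0,0,-0.15],"delta_rot":[0,0,0],"fingers":1},
  {"dp":[0,0,-0.25],"delta_rot":[0,0,0],"fingers":1},
  {"dp":[0,0,-0.25],"delta_rot":[0,0,0],"fingers":1},
  {"dp":[-0.204,0.055,0],"delta_rot":[0,0,0.95],"fingers":1},
  {"dp":[-0.198,0.074,0],"delta_rot":[0,0,0.95],"fingers":1},
])

```text
clock: 7.45
position: [0.4891, 0.211, 0.3398]
ee_rot: [0.001, 0.833, 0.553, 0.002]
contact_force: [0.2, -0.3, -1.8]
width: 0.0855
gripper_force: 0.0
```

servo_tool([
  {"dp":[-0.19,0.092,0.005],"delta_rot":[0,0,0.95],"fingers":1},
  {"dp":[-0.18,0.11,0.005],"delta_rot":[0,0,0.95],"fingers":1},
  {"dp":[-0.169,0.127,0.005],"delta_rot":[0,0,0.95],"fingers":1},
  {"dp":[-0.156,0.142,0.005],"delta_rot":[0,0,0.95],"fingers":1},
  {"dp":[-0.142,0.156,0.005],"delta_rot":[0,0,0.95],"fingers":1},
])

```text
clock: 7.95
position: [0.4998, -0.0015, 0.3327]
ee_rot: [0.0, 0.94, 0.34, 0.0]
contact_force: [0.6, -0.3, 0.2]
width: 0.0854
gripper_force: 0.0
```

servo_tool([
  {"dp":[-0.129,0.12,0.083],"delta_rot":[0,0,0.87],"fingers":1},
  {"dp":[-0.118,0.131,0.083],"delta_rot":[0,0,0.87],"fingers":1},
  {"dp":[-0.106,0.141,0.083],"delta_rot":[0,0,0.87],"fingers":1},
  {"dp":[-0.094,0.15,0.083],"delta_rot":[0,0,0.87],"fingers":1},
  {"dp":[-0.08,0.157,0.083],"delta_rot":[0,0,0.87],"fingers":1},
])

```text
clock: 8.45
position: [0.4781, -0.1764, 0.2491]
ee_rot: [-0.0, 0.992, 0.129, 0.0]
contact_force: [0.7, 0.2, -0.8]
width: 0.0854
gripper_force: 0.0
```

servo_tool([
  {"dp":[-0.066,0.164,0.083],"delta_rot":[0,0,0.87],"fingers":1},
  {"dp":[-0.052,0.169,0.083],"delta_rot":[0,0,0.87],"fingers":1},
  {"dp":[-0.037,0.173,0.083],"delta_rot":[0,0,0.87],"fingers":1},
  {"dp":[-0.022,0.175,0.083],"delta_rot":[0,0,0.87],"fingers":1},
  {"dp":[0,0,0],"delta_rot":[0,0,0],"fingers":1},
])

```text
clock: 8.95
position: [0.4602, -0.3189, 0.1809]
ee_rot: [-0.0, 0.999, -0.045, -0.001]
contact_force: [0.0, -0.7, -0.8]
width: 0.0855
gripper_force: 0.0
```

```bash
cat >> h.py <<'E'
def wristW():
    p,R=pose();img,d=imaging.get_image("wrist")
    c=imaging.calibration("wrist");K=np.array(c["intrinsics"]);X=np.array(c["hand_eye"])
    v,u=np.mgrid[0:420,0:560];a=(u-K[0,2])/K[0,0];b=(v-K[1,2])/K[1,1];r=np.hypot(a,b)+1e-9
    P=np.stack([d*np.tan(r)*a/r,d*np.tan(r)*b/r,d],-1)
    T=P@X[:3,:3].T+X[:3,3]
    W=R.apply(T.reshape(-1,3)).reshape(P.shape)+p
    return img,d,W,T,(d>0)&(r<1.3)
E
python3 - <<'E'
from h import *
pose(); rows([],);
img,d,W,T,ok=wristW()
cv2.imwrite("pics/w1.png",img[:,:,::-1])
hsv=cv2.cvtColor(img,cv2.COLOR_RGB2HSV)
m=ok&(hsv[...,0]>8)&(hsv[...,0]<20)&(hsv[...,1]>150)&(W[...,2]>.018)&(W[...,2]<.04)
q=W[m];print(len(q),q.mean(0),cv2.minAreaRect(q[:,:2].astype(np.float32)*1000))
n=ok&(hsv[...,1]<60)&(hsv[...,2]>80)&(W[...,2]>.01)&(W[...,2]<.03)&(abs(W[...,1]+.32)<.05)&(W[...,0]>.47)&(W[...,0]<.62)
q=W[n];print(len(q),q.mean(0),cv2.minAreaRect(q[:,:2].astype(np.float32)*1000))
p,R=pose();y=R.as_matrix()[:,1];print(p,np.degrees(np.arctan2(y[1],y[0])))
E
```

```text
from [ 0.4602 -0.3189  0.1809]
3993 [ 0.44312568 -0.31245382  0.02462147] ((438.8401184082031, -312.0224304199219), (26.995006561279297, 94.43072509765625), 85.31730651855469)
4433 [ 0.5393382  -0.31986527  0.01540755] ((535.7787475585938, -319.4814758300781), (25.391647338867188, 99.86746978759766), 85.71359252929688)
[ 0.46054113 -0.31687131  0.1818111 ] -95.04014555978681
```

View pics/w1.png

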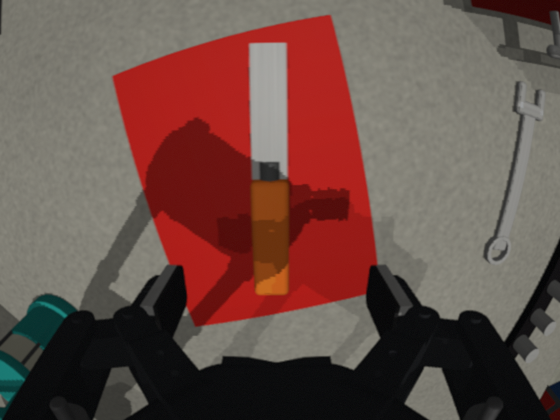

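The wrist view shows the orange handle at (270,238) and the blade at (268,110), centred between the fingers. Both sizes match the spec.

servo_tool([
  {"dp":[0.01,-0.013,0.12],"delta_rot":[0,0,-0.1],"fingers":1},
  {"dp":[0,0,0.15],"delta_rot":[0,0,0],"fingers":1},
  {"dp":[0,0,0.12],"delta_rot":[0,0,0],"fingers":1},
  {"dp":[0,0,0.06],"delta_rot":[0,0,0],"fingers":1},
  {"dp":[0,0,0],"delta_rot":[0,0,0],"fingers":1},
])

```text
clock: 9.5
position: [0.4631, -0.3115, 0.0923]
ee_rot: [-0.001, 0.999, -0.037, -0.001]
contact_force: [0.7, 0.5, 0.5]
width: 0.0853
gripper_force: 0.0
```

Run:
```python
from h import *
rows([([.4625,-.314,.079],Rt(-94.4))])
```

```text
from [ 0.4631 -0.3115  0.0923]
[-0.002, 0.013, 0.066] [-0.02, 0.02, 0.03]
--
```

servo_tool([
  {"dp":[0,0.01,0.035],"delta_rot":[0,0,0],"fingers":1},
  {"dp":[0,0,0.028],"delta_rot":[0,0,0],"fingers":0.7},
  {"dp":[0,0,0],"delta_rot":[0,0,0],"fingers":0},
  {"dp":[0,0,0],"delta_rot":[0,0,0],"fingers":0},
  {"dp":[0,0,0],"delta_rot":[0,0,0],"fingers":0},
], force=120)

```text
clock: 10.0
position: [0.4636, -0.3151, 0.0811]
ee_rot: [0.0, 0.999, -0.038, 0.0]
contact_force: [-0.5, -0.4, -0.2]
width: 0.0283
gripper_force: 0.0
```

servo_tool([
  {"dp":[0,0,0],"delta_rot":[0,0,0],"fingers":0},
  {"dp":[0,0,0],"delta_rot":[0,0,0],"fingers":0},
  {"dp":[0,0,0],"delta_rot":[0,0,0],"fingers":0},
])

```text
clock: 10.3
position: [0.4636, -0.3151, 0.0817]
ee_rot: [0.0, 0.999, -0.038, 0.001]
contact_force: [-0.1, 1.0, 6.1]
width: 0.0252
gripper_force: 119.0
```

Run:
```python
from h import *
p,R=pose()
gx=.614-.022-.125 # grip x with tip 22 mm short of the ledge's edge
rows([(p+[0,0,.16],R),([.467,.046,p[2]+.16],Rt(-90))],step=.045)
```

```text
from [ 0.4636 -0.3151  0.0817]
[0.0, 0.0, -0.2] [0.0, 0.0, 0.0]
[0.0, 0.0, -0.2] [0.0, 0.0, 0.0]
[0.0, 0.0, -0.2] [0.0, 0.0, 0.0]
[0.0, 0.0, -0.2] [0.0, 0.0, 0.0]
--
[-0.013, -0.2, -0.0] [0.0, -0.0, -0.08]
[-0.012, -0.2, -0.0] [0.0, -0.0, -0.08]
[-0.01, -0.2, -0.0] [0.0, -0.0, -0.08]
[-0.008, -0.2, -0.0] [0.0, -0.0, -0.08]
[-0.007, -0.201, -0.0] [0.0, -0.0, -0.08]
[-0.005, -0.201, -0.0] [0.0, -0.0, -0.08]
[-0.003, -0.201, -0.0] [0.0, -0.0, -0.08]
[-0.001, -0.201, -0.0] [0.0, -0.0, -0.08]
[0.0, -0.201, -0.0] [0.0, -0.0, -0.08]
--
```

servo_tool([
  {"dp":[0,0,-0.08],"delta_rot":[0,0,0],"fingers":0},
  {"dp":[0,0,-0.18],"delta_rot":[0,0,0],"fingers":0},
  {"dp":[0,0,-0.24],"delta_rot":[0,0,0],"fingers":0},
  {"dp":[0,0,-0.2],"delta_rot":[0,0,0],"fingers":0},
  {"dp":[0,-0.08,-0.1],"delta_rot":[0,0,-0.08],"fingers":0},
])

```text
clock: 10.8
position: [0.4658, -0.3013, 0.2446]
ee_rot: [0.003, 0.999, -0.034, 0.003]
contact_force: [0.4, 0.0, -2.5]
width: 0.0251
gripper_force: 118.4
```

servo_tool([
  {"dp":[-0.013,-0.2,0],"delta_rot":[0,0,-0.08],"fingers":0},
  {"dp":[-0.012,-0.2,0],"delta_rot":[0,0,-0.08],"fingers":0},
  {"dp":[-0.01,-0.2,0],"delta_rot":[0,0,-0.08],"fingers":0},
  {"dp":[-0.008,-0.2,0],"delta_rot":[0,0,-0.08],"fingers":0},
  {"dp":[-0.007,-0.2,0],"delta_rot":[0,0,-0.08],"fingers":0},
])

```text
clock: 11.3
position: [0.4643, -0.0971, 0.2406]
ee_rot: [-0.0, 1.0, -0.014, -0.0]
contact_force: [0.0, -0.0, -1.1]
width: 0.0251
gripper_force: 118.5
```

servo_tool([
  {"dp":[-0.005,-0.2,0],"delta_rot":[0,0,-0.08],"fingers":0},
  {"dp":[-0.003,-0.2,0],"delta_rot":[0,0,-0.08],"fingers":0},
  {"dp":[0,-0.2,0],"delta_rot":[0,0,-0.08],"fingers":0},
  {"dp":[0,-0.12,0],"delta_rot":[0,0,-0.08],"fingers":0},
  {"dp":[0,0,0],"delta_rot":[0,0,0],"fingers":0},
])

```text
clock: 11.8
position: [0.4649, 0.048, 0.2405]
ee_rot: [-0.001, 1.0, 0.004, -0.0]
contact_force: [0.2, 0.2, -1.4]
width: 0.0251
gripper_force: 118.6
```

Run:
```python
from h import *
img,d,W,T,ok=wristW();p,R=pose();y=R.as_matrix()[:,1];print(p,np.degrees(np.arctan2(y[1],y[0])),readout.get_state()["contact_force"])
cv2.imwrite("pics/w2.png",img[:,:,::-1])
hsv=cv2.cvtColor(img,cv2.COLOR_RGB2HSV)
# blade in tool frame: low-sat bright, z_T .05-.085, x .03-.14
n=ok&(T[...,0]>.03)&(T[...,0]<.16)&(abs(T[...,1])<.03)&(T[...,2]>.04)&(T[...,2]<.1)
q=T[n];print(len(q),q.min(0),q.max(0))
for lo in np.arange(.03,.13,.02):
    b=q[(q[:,0]>lo)&(q[:,0]<lo+.02)]
    if len(b):print(round(lo,2),len(b),np.round(np.median(b,0)*1000,1),np.round((b[:,1].min()+b[:,1].max())*500,1))
m=ok&(hsv[...,0]>22)&(hsv[...,0]<35)&(hsv[...,1]>150)&(W[...,2]>.08)&(W[...,2]<.115)&(abs(W[...,0]-.62)<.03)&(abs(W[...,1]-.046)<.06)
q=W[m]
if len(q)>5:print("ledge",len(q),q.mean(0),cv2.minAreaRect(q[:,:2].astype(np.float32)*1000))
```

```text
[0.46512612 0.04644434 0.24052907] -89.5492650156191 [ 0.45254338  0.27824072 -2.44139427]
13188 [ 0.0300232  -0.01396362  0.05905286] [0.12250292 0.01241863 0.06921774]
0.03 2738 [39.8 -0.9 66.2] -0.9
0.05 2911 [60.3 -0.9 66.3] -0.8
0.07 2967 [80.  -1.  66.4] -0.7
0.09 2905 [99.9 -0.6 66.4] -0.8
0.11 1667 [116.1  -1.   66.4] -0.8
ledge 535 [0.61473857 0.04642418 0.09690134] ((614.7959594726562, 48.85702896118164), (5.216098785400391, 70.06873321533203), 0.7918365597724915)
```

View pics/w2.png

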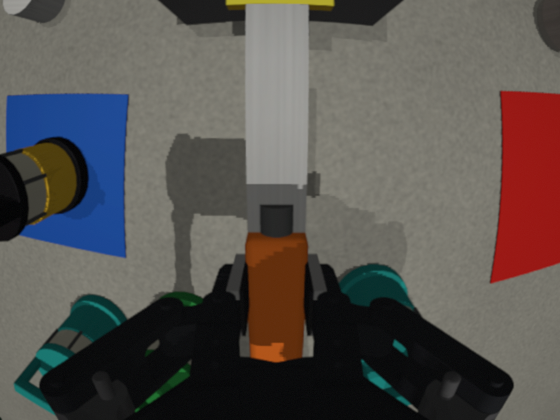

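The blade is level, its centre is 68 mm below the TCP and its tip 122 mm ahead. The yellow lamp is standing on the blue mat at (45,185). Now I lower the tool in front of the ledge.

servo_tool([
  {"dp":[0.02,0,0.1],"delta_rot":[0,0,0],"fingers":0},
  {"dp":[0.02,0,0.12],"delta_rot":[0,0,0],"fingers":0},
  {"dp":[0.02,0,0.08],"delta_rot":[0,0,0],"fingers":0},
  {"dp":[0.015,0,0.04],"delta_rot":[0,0,0],"fingers":0},
  {"dp":[0,0,0],"delta_rot":[0,0,0],"fingers":0},
])

```text
clock: 12.35
position: [0.4805, 0.0445, 0.1717]
ee_rot: [0.0, 1.0, 0.002, -0.001]
contact_force: [0.9, 0.3, -1.6]
width: 0.0251
gripper_force: 118.6
```

Run:
```python
from h import *
p,R=pose();print(p,R.as_matrix().round(4).tolist())
rows([([.500,p[1],.1710],Rt(-89.4))],step=.006)
```

```text
[0.48047083 0.04446449 0.17174535] [[1.0, 0.0036, -0.002], [0.0036, -1.0, -0.0002], [-0.002, 0.0002, -1.0]]
from [0.4805 0.0445 0.1717]
[0.024, 0.0, 0.001] [0.0, 0.01, -0.02]
[0.024, 0.0, 0.001] [0.0, 0.01, -0.02]
[0.024, 0.0, 0.001] [0.0, 0.01, -0.02]
[0.024, 0.0, 0.001] [0.0, 0.01, -0.02]
--
```

servo_tool([
  {"dp":[0.024,0,0],"delta_rot":[0,0,-0.05],"fingers":0},
  {"dp":[0.024,0,0],"delta_rot":[0,0,0],"fingers":0},
  {"dp":[0.024,0,0],"delta_rot":[0,0,0],"fingers":0},
  {"dp":[0.024,0,0],"delta_rot":[0,0,0],"fingers":0},
  {"dp":[0,0,0],"delta_rot":[0,0,0],"fingers":0},
])

```text
clock: 12.85
position: [0.5009, 0.0456, 0.1731]
ee_rot: [0.0, 1.0, 0.005, 0.001]
contact_force: [-0.2, -0.4, -1.9]
width: 0.0254
gripper_force: 118.6
```

servo_tool([
  {"dp":[0,0,0.008],"delta_rot":[0,0,0],"fingers":0},
  {"dp":[0,0,0],"delta_rot":[0,0,0],"fingers":0},
])

```text
clock: 13.05
position: [0.4993, 0.0457, 0.1708]
ee_rot: [-0.0, 1.0, 0.005, -0.0]
contact_force: [-0.0, 0.1, -2.3]
width: 0.025
gripper_force: 118.6
```

servo_tool([
  {"dp":[0,0,0.006],"delta_rot":[0,0,0],"fingers":0},
  {"dp":[0,0,0],"delta_rot":[0,0,0],"fingers":0},
])

```text
clock: 13.25
position: [0.4995, 0.0456, 0.1697]
ee_rot: [-0.0, 1.0, 0.005, -0.0]
contact_force: [-0.7, -0.3, -1.6]
width: 0.0252
gripper_force: 118.6
```

servo_tool([
  {"dp":[0,0,0.006],"delta_rot":[0,0,0],"fingers":0},
  {"dp":[0,0,0],"delta_rot":[0,0,0],"fingers":0},
])

```text
clock: 13.45
position: [0.4996, 0.0455, 0.1686]
ee_rot: [-0.0, 1.0, 0.005, -0.0]
contact_force: [0.1, -0.7, -1.8]
width: 0.0248
gripper_force: 118.6
```

servo_tool([
  {"dp":[0,0,0.005],"delta_rot":[0,0,0],"fingers":0},
  {"dp":[0,0,0],"delta_rot":[0,0,0],"fingers":0},
])

```text
clock: 13.65
position: [0.4998, 0.0456, 0.1676]
ee_rot: [-0.0, 1.0, 0.005, -0.0]
contact_force: [-0.5, 0.9, -1.0]
width: 0.0252
gripper_force: 118.6
```

servo_tool([
  {"dp":[0,0,0.005],"delta_rot":[0,0,0],"fingers":0},
  {"dp":[0,0,0],"delta_rot":[0,0,0],"fingers":0},
])

```text
clock: 13.85
position: [0.4998, 0.0455, 0.1667]
ee_rot: [-0.0, 1.0, 0.005, 0.0]
contact_force: [0.3, -0.0, 0.0]
width: 0.0251
gripper_force: 118.7
```

servo_tool([
  {"dp":[0,0,-0.012],"delta_rot":[0,0,0],"fingers":0},
  {"dp":[0.015,0,0],"delta_rot":[0,0,0],"fingers":0},
  {"dp":[0.02,0,0],"delta_rot":[0,0,0],"fingers":0},
  {"dp":[0.02,0,0],"delta_rot":[0,0,0],"fingers":0},
  {"dp":[0,0,0],"delta_rot":[0,0,0],"fingers":0},
])

```text
clock: 14.35
position: [0.5117, 0.0456, 0.1691]
ee_rot: [-0.0, 1.0, 0.005, 0.0]
contact_force: [-0.5, -0.0, -1.0]
width: 0.0249
gripper_force: 118.6
```

servo_tool([
  {"dp":[0.02,0,0],"delta_rot":[0,0,0],"fingers":0},
  {"dp":[0.02,0,0],"delta_rot":[0,0,0],"fingers":0},
  {"dp":[0.02,0,0],"delta_rot":[0,0,0],"fingers":0},
  {"dp":[0,0,0],"delta_rot":[0,0,0],"fingers":0},
])

```text
clock: 14.75
position: [0.5237, 0.0457, 0.1692]
ee_rot: [-0.0, 1.0, 0.005, 0.0]
contact_force: [-0.3, -0.4, -1.4]
width: 0.0251
gripper_force: 118.6
```

servo_tool([
  {"dp":[0.02,0,0],"delta_rot":[0,0,0],"fingers":0},
  {"dp":[0.02,0,0],"delta_rot":[0,0,0],"fingers":0},
  {"dp":[0.02,0,0],"delta_rot":[0,0,0],"fingers":0},
  {"dp":[0.02,0,0],"delta_rot":[0,0,0],"fingers":0},
  {"dp":[0,0,0],"delta_rot":[0,0,0],"fingers":0},
])

```text
clock: 15.25
position: [0.5396, 0.0459, 0.1691]
ee_rot: [-0.0, 1.0, 0.005, 0.0]
contact_force: [0.1, -0.6, -1.8]
width: 0.0251
gripper_force: 118.6
```

```bash
cat >> h.py <<'E'
G=np.array([.123,0,.068])  # tool tip in TCP frame (x along blade)
def tcp(tip,pitch,y=.0455,yaw=-89.5):
    R=Rt(yaw,pitch); return np.array([tip[0],y,tip[1]])-R.apply(G)*[1,0,1],R
def about(piv,pitch,p,R,yaw=-89.5):
    R2=Rt(yaw,pitch);return np.array([piv[0],p[1],piv[1]])+(R2*R.inv()).apply(p-np.array([piv[0],p[1],piv[1]])),R2
E
python3 - <<'E'
from h import *
img,d=imaging.get_image("side");cv2.imwrite("pics/s1.png",cv2.resize(img[140:280,230:400],None,fx=4,fy=4,interpolation=cv2.INTER_CUBIC)[:,:,::-1])
p,R=pose();print(p,readout.get_state()["contact_force"])
# fulcrum: ledge's outer top edge, with blade's underside resting on it
p2=p-[0,0,.0016]
rows([(p2,R)]+[about([.614,.098],a,p2,R) for a in(4,8,12,16,20,24)],step=.006,rot=.04)
E
```

```text
[0.5390921  0.04592774 0.16904736] [-0.44922532  0.09644194 -1.45038486]
from [0.5391 0.0459 0.169 ]
[-0.0, 0.0, 0.008] [0.0, 0.0, 0.0]
--
[-0.012, -0.0, 0.013] [-0.0, 0.35, 0.01]
[-0.012, -0.0, 0.013] [-0.0, 0.35, 0.01]
--
[-0.012, -0.0, 0.013] [-0.0, 0.35, -0.0]
[-0.012, -0.0, 0.013] [-0.0, 0.35, -0.0]
--
[-0.012, -0.0, 0.013] [-0.0, 0.35, 0.0]
[-0.012, -0.0, 0.013] [-0.0, 0.35, 0.0]
--
[-0.012, -0.0, 0.013] [-0.0, 0.35, 0.0]
[-0.012, -0.0, 0.013] [-0.0, 0.35, 0.0]
--
[-0.012, -0.0, 0.013] [-0.0, 0.35, -0.0]
[-0.012, -0.0, 0.013] [-0.0, 0.35, -0.0]
--
[-0.012, -0.0, 0.013] [-0.0, 0.35, 0.0]
[-0.012, -0.0, 0.013] [-0.0, 0.35, 0.0]
--
```

View pics/s1.png

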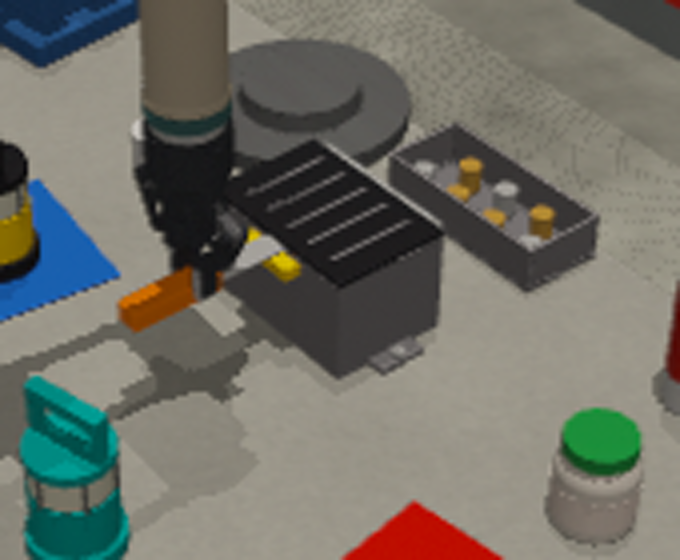

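The blade is above the yellow ledge (285,265 in the crop) and inside the slot. Now I lever.

servo_tool([
  {"dp":[0,0,0.008],"delta_rot":[0,0,0],"fingers":0},
  {"dp":[-0.012,0,0.013],"delta_rot":[0,0.35,0],"fingers":0},
  {"dp":[-0.012,0,0.013],"delta_rot":[0,0.35,0],"fingers":0},
  {"dp":[-0.012,0,0.013],"delta_rot":[0,0.35,0],"fingers":0},
])

```text
clock: 15.7
position: [0.5316, 0.0459, 0.1593]
ee_rot: [-0.0, 0.999, 0.005, 0.053]
contact_force: [1.0, 0.3, 0.0]
width: 0.0251
gripper_force: 118.7
```

servo_tool([
  {"dp":[-0.012,0,0.013],"delta_rot":[0,0.35,0],"fingers":0},
  {"dp":[-0.012,0,0.013],"delta_rot":[0,0.35,0],"fingers":0},
])

```text
clock: 15.9
position: [0.5275, 0.0458, 0.1537]
ee_rot: [-0.0, 0.996, 0.005, 0.088]
contact_force: [1.7, 0.6, -1.5]
width: 0.025
gripper_force: 118.5
```

servo_tool([
  {"dp":[-0.012,0,0.013],"delta_rot":[0,0.35,0],"fingers":0},
  {"dp":[-0.012,0,0.013],"delta_rot":[0,0.35,0],"fingers":0},
])

```text
clock: 16.1
position: [0.5238, 0.0458, 0.1476]
ee_rot: [-0.001, 0.992, 0.005, 0.123]
contact_force: [3.3, -0.1, -2.9]
width: 0.025
gripper_force: 118.4
```

```bash
cat >> h.py <<'E'
def cover(D=None):
    out=[]
    for n in("top","side"):
        p,d=imaging.get_image(n);W=world(n,d)
        m=(d>0)&(abs(W[...,1]-.046)<.085)&(abs(W[...,1]-.046)>.05)&(W[...,0]>.61)&(W[...,0]<.80)&(W[...,2]>.1)
        q=W[m]; r=np.hypot(q[:,0]-.75,q[:,2]-.105); q=q[(r>.03)&(r<.135)]
        a=np.arctan2(q[:,2]-.108,.75-q[:,0]);out.append((n,len(q),round(float(np.degrees(np.median(a))),1)))
    print("cover deg (upper face approx)",out)
    return p
E
python3 - <<'E'
from h import *
cover();s=readout.get_state();print(s["moment"],s["contact_force"],s["position"],s["ee_rot"])
E
```

```text
cover deg (upper face approx) [('top', 664, 6.1), ('side', 362, 5.5)]
[0.02669556 0.5212125  0.05531077] [-0.67467231  0.67734044 -1.9550377 ] [0.5220694  0.04590826 0.14688775] [-7.43979996e-04  9.92676531e-01  4.81107428e-03  1.20704615e-01]
```

servo_tool([
  {"dp":[-0.012,0,0.013],"delta_rot":[0,0.35,0],"fingers":0},
  {"dp":[-0.012,0,0.013],"delta_rot":[0,0.35,0],"fingers":0},
])

```text
clock: 16.4
position: [0.5198, 0.0458, 0.1409]
ee_rot: [-0.001, 0.988, 0.005, 0.156]
contact_force: [-0.3, 0.1, -2.2]
width: 0.025
gripper_force: 118.6
```

servo_tool([
  {"dp":[-0.012,0,0.013],"delta_rot":[0,0.35,0],"fingers":0},
  {"dp":[-0.012,0,0.013],"delta_rot":[0,0.35,0],"fingers":0},
  {"dp":[-0.012,0,0.013],"delta_rot":[0,0.35,0],"fingers":0},
  {"dp":[0,0,0],"delta_rot":[0,0,0],"fingers":0},
])

```text
clock: 16.8
position: [0.5145, 0.0459, 0.1303]
ee_rot: [-0.001, 0.979, 0.005, 0.206]
contact_force: [-1.1, -0.5, -4.2]
width: 0.025
gripper_force: 118.5
```

Run:
```python
from h import *
cover();s=readout.get_state();print(s["moment"],s["contact_force"])
p,R=pose();pit=np.degrees(2*np.arcsin(s["ee_rot"][3]));tip=p+R.apply(G);print(p,pit,"tip",tip)
# tool slip check in wrist camera
img,d,W,T,ok=wristW()
n=ok&(T[...,0]>.03)&(T[...,0]<.07)&(abs(T[...,1])<.01)&(T[...,2]>.03)&(T[...,2]<.12);q=T[n]
print(len(q),np.polyfit(q[:,0],q[:,2],1) if len(q)>9 else 0)
```

```text
cover deg (upper face approx) [('top', 675, 10.1), ('side', 347, 9.5)]
[-0.04887943  1.10260138 -0.02907614] [-2.50795597  0.08404911 -4.69280971]
[0.51507304 0.04590844 0.13065568] 23.745527294804365 tip [0.65503513 0.04731952 0.1179426 ]
4399 [0.0670806  0.06261863]
```

```bash
cat > arc.py <<'E'
from h import *
import h,sys
# args: tipx tipz in TCP frame, phi list, alpha list
def plan(g,phis,alphas,r=.097,off=0):
    h.G=np.array([g[0],0,g[1]]);p,R=pose();t=p+R.apply(h.G)
    print("tip",np.round(t,4),"phi",np.degrees(np.arctan2(t[2]-.105,.75-t[0])),"r",np.hypot(t[2]-.105,.75-t[0]))
    way=[]
    for f,a in zip(phis,alphas):
        f=np.radians(f);q,R2=h.tcp([.75-r*np.cos(f),.105+r*np.sin(f)-.0015],a,y=.0459);q[1]=p[1];way.append((q,R2))
    rows(way,step=.009,rot=.06)
if __name__=="__main__":plan([.122,.0725],[10,14,18,22,26,30,34,38,42],[26,29,32,34,36,38,40,40,40])
E
python3 arc.py
```

```text
tip [0.656  0.0473 0.1134] phi 5.112281725900823 r 0.09438618405291148
from [0.5151 0.0459 0.1306]
[-0.007, -0.0, -0.011] [-0.05, 0.39, 0.0]
--
[0.003, 0.0, 0.006] [-0.0, 0.52, 0.0]
--
[0.006, 0.0, 0.008] [-0.0, 0.52, 0.0]
--
[0.014, 0.0, 0.001] [-0.0, 0.35, -0.0]
--
[0.016, 0.0, 0.004] [-0.0, 0.35, -0.0]
--
[0.018, 0.0, 0.007] [-0.0, 0.35, 0.0]
--
[0.02, 0.0, 0.01] [-0.0, 0.35, 0.0]
--
[0.033, 0.0, -0.008] [0.0, 0.0, 0.0]
--
[0.033, 0.0, -0.006] [0.0, 0.0, 0.0]
--
```

servo_tool([
  {"dp":[-0.007,0,-0.011],"delta_rot":[0,0.39,0],"fingers":0},
  {"dp":[0.003,0,0.006],"delta_rot":[0,0.52,0],"fingers":0},
  {"dp":[0.006,0,0.008],"delta_rot":[0,0.52,0],"fingers":0},
  {"dp":[0.014,0,0.001],"delta_rot":[0,0.35,0],"fingers":0},
  {"dp":[0,0,0],"delta_rot":[0,0,0],"fingers":0},
])

```text
clock: 17.45
position: [0.5204, 0.0439, 0.1398]
ee_rot: [-0.006, 0.958, 0.006, 0.287]
contact_force: [-4.1, 2.4, -5.4]
width: 0.0247
gripper_force: 119.8
```

```bash
cat > chk.py <<'E'
from h import *
cover();s=readout.get_state();print(np.round(s["moment"],2),np.round(s["contact_force"],1))
p,R=pose();print(p,"pitch",np.degrees(2*np.arcsin(s["ee_rot"][3])),"q",np.round(s["qpos"],2),s["clock"])
img,d,W,T,ok=wristW()
n=ok&(T[...,0]>.03)&(T[...,0]<.07)&(abs(T[...,1])<.01)&(T[...,2]>.03)&(T[...,2]<.12);q=T[n]
f=np.polyfit(q[:,0],q[:,2],1);print("slip",np.degrees(np.arctan(f[0])),"tip zT",f[1]+.122*f[0]+.0015)
E
python3 chk.py
```

```text
cover deg (upper face approx) [('top', 598, 29.3), ('side', 241, 28.0)]
[0.13 1.49 0.5 ] [-4.5  2.  -4.6]
[0.52072036 0.04385223 0.13987639] pitch 33.36717881105582 q [-0.08  0.23  2.24  0.57  0.11  0.92] 17.55
slip 3.593277312716346 tip zT 0.07179243358420082
```

Run:
```python
from arc import *
plan([.122,.072],[30,34,38,42,47,52],[31,29,27,25,23,21])
```

```text
tip [0.6624 0.046  0.147 ] phi 25.617783987141234 r 0.09720038754378106
from [0.5209 0.0438 0.14  ]
[0.022, -0.0, -0.018] [-0.07, -0.21, 0.01]
[0.022, 0.0, -0.018] [-0.07, -0.21, 0.01]
--
[0.022, 0.0, -0.018] [0.0, -0.17, 0.0]
[0.021, 0.0, -0.019] [0.0, -0.17, 0.0]
--
[0.022, 0.0, -0.018] [0.0, -0.17, 0.0]
[0.021, 0.0, -0.018] [0.0, -0.17, 0.0]
--
[0.022, 0.0, -0.017] [0.0, -0.17, 0.0]
[0.022, 0.0, -0.018] [0.0, -0.17, 0.0]
--
[0.026, 0.0, -0.018] [0.0, -0.17, -0.0]
[0.026, 0.0, -0.018] [0.0, -0.17, -0.0]
--
[0.027, 0.0, -0.017] [0.0, -0.17, 0.0]
[0.026, 0.0, -0.017] [0.0, -0.17, 0.0]
--
```

servo_tool([
  {"dp":[0.022,0,-0.018],"delta_rot":[-0.07,-0.21,0],"fingers":0},
  {"dp":[0.022,0,-0.018],"delta_rot":[-0.07,-0.21,0],"fingers":0},
  {"dp":[0.022,0,-0.018],"delta_rot":[0,-0.17,0],"fingers":0},
  {"dp":[0.022,0,-0.018],"delta_rot":[0,-0.17,0],"fingers":0},
  {"dp":[0.022,0,-0.018],"delta_rot":[0,-0.17,0],"fingers":0},
])

```text
clock: 18.1
position: [0.53, 0.0437, 0.166]
ee_rot: [0.001, 0.97, 0.004, 0.244]
contact_force: [-4.5, 1.8, -5.0]
width: 0.0252
gripper_force: 119.9
```

```bash
python3 chk.py;python3 - <<'E'
from arc import *
plan([.122,.072],[42,46,50,55,60],[26,24,22,20,18])
E
```

```text
cover deg (upper face approx) [('top', 515, 39.2), ('side', 158, 38.6)]
[0.04 1.06 0.1 ] [-3.   0.2 -2.9]
[0.53174388 0.04367459 0.16734399] pitch 28.563799852102296 q [-0.07  0.19  2.13  0.1   0.33  1.41] 18.2
slip 3.5353745062706956 tip zT 0.07167861585721369
tip [0.6733 0.0448 0.1624] phi 36.810594524111124 r 0.0957986016903482
from [0.5317 0.0437 0.1672]
[0.026, 0.0, -0.021] [0.0, -0.23, 0.0]
[0.025, 0.0, -0.022] [0.0, -0.23, 0.0]
--
[0.022, 0.0, -0.016] [0.0, -0.17, 0.0]
[0.022, 0.0, -0.017] [0.0, -0.17, 0.0]
--
[0.023, 0.0, -0.016] [0.0, -0.17, 0.0]
[0.022, 0.0, -0.016] [0.0, -0.17, 0.0]
--
[0.027, 0.0, -0.016] [0.0, -0.17, -0.0]
[0.027, 0.0, -0.017] [0.0, -0.17, -0.0]
--
[0.027, 0.0, -0.015] [0.0, -0.17, 0.0]
[0.027, 0.0, -0.016] [0.0, -0.17, 0.0]
--
```

servo_tool([
  {"dp":[0.026,0,-0.021],"delta_rot":[0,-0.23,0],"fingers":0},
  {"dp":[0.026,0,-0.021],"delta_rot":[0,-0.23,0],"fingers":0},
  {"dp":[0.022,0,-0.016],"delta_rot":[0,-0.17,0],"fingers":0},
  {"dp":[0.022,0,-0.017],"delta_rot":[0,-0.17,0],"fingers":0},
  {"dp":[0.023,0,-0.016],"delta_rot":[0,-0.17,0],"fingers":0},
])

```text
clock: 18.75
position: [0.5433, 0.0439, 0.1928]
ee_rot: [0.001, 0.98, 0.004, 0.198]
contact_force: [-5.5, 1.0, -4.1]
width: 0.0251
gripper_force: 120.0
```

servo_tool([
  {"dp":[0.023,0,-0.016],"delta_rot":[0,-0.17,0],"fingers":0},
  {"dp":[0.027,0,-0.016],"delta_rot":[0,-0.17,0],"fingers":0},
  {"dp":[0.027,0,-0.017],"delta_rot":[0,-0.17,0],"fingers":0},
  {"dp":[0.027,0,-0.015],"delta_rot":[0,-0.17,0],"fingers":0},
  {"dp":[0.027,0,-0.016],"delta_rot":[0,-0.17,0],"fingers":0},
])

```text
clock: 19.25
position: [0.5626, 0.0441, 0.2174]
ee_rot: [0.001, 0.988, 0.004, 0.156]
contact_force: [-4.9, 1.4, -4.2]
width: 0.025
gripper_force: 120.0
```

```bash
python3 chk.py;python3 - <<'E'
from arc import *
plan([.122,.072],[65,71,78,85,92,99,106],[14,12,10,8,6,5,5])
E
```

```text
cover deg (upper face approx) [('top', 274, 62.7), ('side', 152, 58.5)]
[0.06 0.69 0.1 ] [-1.4  0.1 -2.9]
[0.56442821 0.04400467 0.2184383 ] pitch 18.262082830548472 q [-0.05  0.21  1.87  0.02  0.75  1.5 ] 19.35
slip 3.639738233719245 tip zT 0.07198794900732007
tip [0.7028 0.0449 0.1883] phi 60.46402303947092 r 0.09571234709076824
from [0.5644 0.044  0.2183]
[0.032, 0.0, -0.025] [0.01, -0.38, -0.0]
[0.031, 0.0, -0.026] [0.01, -0.38, -0.0]
--
[0.032, 0.0, -0.014] [0.0, -0.17, -0.0]
[0.031, 0.0, -0.015] [0.0, -0.17, -0.0]
--
[0.036, 0.0, -0.012] [0.0, -0.17, 0.0]
[0.036, 0.0, -0.013] [0.0, -0.17, 0.0]
--
[0.036, 0.0, -0.01] [0.0, -0.17, -0.0]
[0.036, 0.0, -0.01] [0.0, -0.17, -0.0]
--
[0.036, 0.0, -0.007] [0.0, -0.17, -0.0]
[0.036, 0.0, -0.008] [0.0, -0.17, -0.0]
--
[0.032, 0.0, 0.001] [0.0, -0.09, 0.0]
[0.032, 0.0, 0.0] [0.0, -0.09, 0.0]
--
[0.028, 0.0, 0.009] [0.0, 0.0, 0.0]
[0.028, 0.0, 0.009] [0.0, 0.0, 0.0]
--
```

servo_tool([
  {"dp":[0.032,0,-0.025],"delta_rot":[0,-0.38,0],"fingers":0},
  {"dp":[0.032,0,-0.025],"delta_rot":[0,-0.38,0],"fingers":0},
  {"dp":[0.032,0,-0.014],"delta_rot":[0,-0.17,0],"fingers":0},
  {"dp":[0.032,0,-0.014],"delta_rot":[0,-0.17,0],"fingers":0},
  {"dp":[0.036,0,-0.012],"delta_rot":[0,-0.17,0],"fingers":0},
])

```text
clock: 19.9
position: [0.5897, 0.0443, 0.2432]
ee_rot: [0.002, 0.996, 0.004, 0.094]
contact_force: [-5.7, -1.0, -0.8]
width: 0.0249
gripper_force: 120.1
```

servo_tool([
  {"dp":[0.036,0,-0.012],"delta_rot":[0,-0.17,0],"fingers":0},
  {"dp":[0.036,0,-0.01],"delta_rot":[0,-0.17,0],"fingers":0},
  {"dp":[0.036,0,-0.01],"delta_rot":[0,-0.17,0],"fingers":0},
  {"dp":[0.036,0,-0.007],"delta_rot":[0,-0.17,0],"fingers":0},
  {"dp":[0.036,0,-0.007],"delta_rot":[0,-0.17,0],"fingers":0},
])

```text
clock: 20.4
position: [0.6244, 0.0445, 0.2581]
ee_rot: [0.002, 0.999, 0.004, 0.052]
contact_force: [-4.3, 0.7, -2.3]
width: 0.0249
gripper_force: 120.1
```

servo_tool([
  {"dp":[0.032,0,0],"delta_rot":[0,-0.09,0],"fingers":0},
  {"dp":[0.032,0,0],"delta_rot":[0,-0.09,0],"fingers":0},
  {"dp":[0.028,0,0.009],"delta_rot":[0,0,0],"fingers":0},
  {"dp":[0.028,0,0.009],"delta_rot":[0,0,0],"fingers":0},
  {"dp":[0,0,0],"delta_rot":[0,0,0],"fingers":0},
])

```text
clock: 20.9
position: [0.6497, 0.0447, 0.2563]
ee_rot: [0.002, 0.999, 0.004, 0.044]
contact_force: [-2.4, -0.3, -2.1]
width: 0.0251
gripper_force: 120.0
```

```bash
python3 chk.py;python3 - <<'E'
from arc import *
plan([.122,.072],[106],[5])
img,d=imaging.get_image("side");cv2.imwrite("pics/s2.png",cv2.resize(img[100:280,230:430],None,fx=3,fy=3,interpolation=cv2.INTER_CUBIC)[:,:,::-1])
E
```

```text
cover deg (upper face approx) [('top', 262, 107.5), ('side', 359, 104.6)]
[0.   0.08 0.01] [ 0.1  0.5 -1.2]
[0.64963868 0.04492075 0.25675252] pitch 5.108609082390592 q [-0.04  0.38  1.47  0.    1.2   1.52] 21.0
slip 3.405994041551058 tip zT 0.07162018583276658
tip [0.7775 0.0459 0.1961] phi 106.7991954292071 r 0.0951832948293759
from [0.6496 0.045  0.2569]
[-0.003, -0.0, -0.005] [0.02, -0.02, -0.01]
--
```

View pics/s2.png

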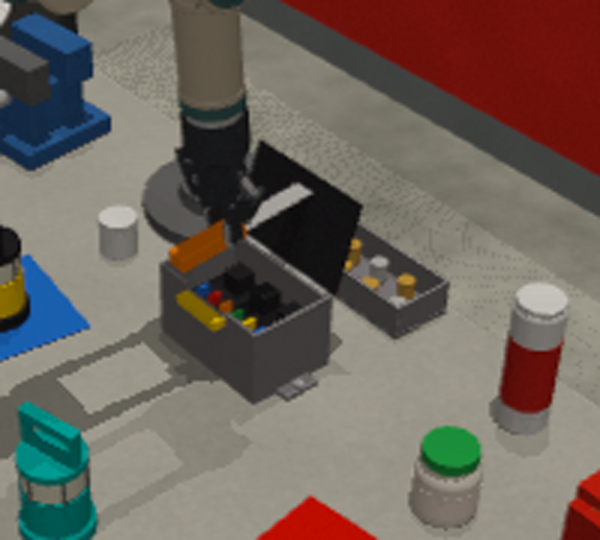

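The cover stands at about 106°, with the black plate around (310,215) and past upright. I'll withdraw the tool and lay it back on the red mat.

Run:
```python
from h import *
p,R=pose()
rows([([.50,.045,.262],Rt(-89.6,4)),([.465,-.313,.24],Rt(-94.4,3.5)),([.465,-.313,.10],Rt(-94.4,3.5))],step=.045)
```

```text
from [0.6494 0.0451 0.257 ]
[-0.185, -0.001, -0.023] [0.01, -0.05, 0.0]
[-0.186, -0.001, -0.022] [0.01, -0.05, 0.0]
[-0.186, -0.001, -0.021] [0.01, -0.05, 0.0]
[-0.186, -0.001, -0.02] [0.01, -0.05, 0.0]
--
[-0.022, 0.199, 0.011] [-0.0, -0.01, 0.09]
[-0.02, 0.199, 0.011] [-0.0, -0.01, 0.09]
[-0.018, 0.199, 0.011] [-0.0, -0.01, 0.09]
[-0.016, 0.199, 0.011] [-0.0, -0.01, 0.09]
[-0.014, 0.199, 0.011] [-0.0, -0.01, 0.09]
[-0.012, 0.2, 0.011] [-0.0, -0.01, 0.09]
[-0.01, 0.2, 0.011] [-0.0, -0.01, 0.09]
[-0.009, 0.2, 0.011] [-0.0, -0.01, 0.09]
[-0.007, 0.2, 0.011] [-0.0, -0.01, 0.09]
--
[-0.011, 0.001, 0.175] [0.0, 0.0, 0.0]
[-0.011, 0.001, 0.175] [0.0, 0.0, 0.0]
[-0.011, 0.001, 0.175] [0.0, 0.0, 0.0]
[-0.011, 0.001, 0.175] [0.0, 0.0, 0.0]
--
```

servo_tool([
  {"dp":[-0.08,0,-0.01],"delta_rot":[0,0,0],"fingers":0},
  {"dp":[-0.16,0,-0.02],"delta_rot":[0,-0.05,0],"fingers":0},
  {"dp":[-0.19,0,-0.02],"delta_rot":[0,-0.05,0],"fingers":0},
  {"dp":[-0.19,0,-0.02],"delta_rot":[0,-0.05,0],"fingers":0},
  {"dp":[-0.12,0,-0.01],"delta_rot":[0,-0.05,0],"fingers":0},
])

```text
clock: 21.6
position: [0.4973, 0.044, 0.2611]
ee_rot: [0.001, 0.999, 0.004, 0.033]
contact_force: [0.9, -0.3, -1.4]
width: 0.0254
gripper_force: 120.0
```

servo_tool([
  {"dp":[-0.022,0.12,0.01],"delta_rot":[0,0,0.09],"fingers":0},
  {"dp":[-0.02,0.2,0.01],"delta_rot":[0,0,0.09],"fingers":0},
  {"dp":[-0.018,0.2,0.01],"delta_rot":[0,0,0.09],"fingers":0},
  {"dp":[-0.016,0.2,0.01],"delta_rot":[0,0,0.09],"fingers":0},
  {"dp":[-0.014,0.2,0.01],"delta_rot":[0,0,0.09],"fingers":0},
])

```text
clock: 22.1
position: [0.4806, -0.1417, 0.2507]
ee_rot: [0.001, 0.999, -0.018, 0.035]
contact_force: [0.4, 0.6, -1.2]
width: 0.0252
gripper_force: 120.0
```

servo_tool([
  {"dp":[-0.012,0.2,0.01],"delta_rot":[0,0,0.09],"fingers":0},
  {"dp":[-0.01,0.2,0.01],"delta_rot":[0,0,0.09],"fingers":0},
  {"dp":[-0.009,0.2,0.01],"delta_rot":[0,0,0.09],"fingers":0},
  {"dp":[-0.007,0.2,0.01],"delta_rot":[0,0,0.09],"fingers":0},
  {"dp":[0,0.08,0],"delta_rot":[0,0,0],"fingers":0},
])

```text
clock: 22.6
position: [0.4642, -0.3196, 0.2417]
ee_rot: [0.002, 0.999, -0.038, 0.034]
contact_force: [-0.2, 0.0, -0.9]
width: 0.0253
gripper_force: 119.9
```

servo_tool([
  {"dp":[0,0,0.1],"delta_rot":[0,0,0],"fingers":0},
  {"dp":[-0.01,0,0.17],"delta_rot":[0,0,0],"fingers":0},
  {"dp":[-0.01,0,0.17],"delta_rot":[0,0,0],"fingers":0},
  {"dp":[-0.01,0,0.12],"delta_rot":[0,0,0],"fingers":0},
  {"dp":[0,0,0],"delta_rot":[0,0,0],"fingers":0},
])

```text
clock: 23.1
position: [0.4639, -0.3136, 0.1263]
ee_rot: [-0.002, 0.999, -0.036, 0.031]
contact_force: [-0.2, 0.5, -1.3]
width: 0.0248
gripper_force: 119.9
```

```bash
python3 chk.py
python3 - <<'E'
from h import *
rows([([.465,-.313,.085],Rt(-94.4,3.5))],step=.01)
E
```

```text
cover deg (upper face approx) [('top', 509, 107.4), ('side', 285, 105.4)]
[-0.02  0.02 -0.01] [ 0.3  0.1 -1.2]
[ 0.46596104 -0.3153945   0.129699  ] pitch 3.838776542492451 q [-0.74  0.39  1.82  0.06  0.88  0.87] 23.2
slip 3.3764433322055245 tip zT 0.07159022062599546
from [ 0.4664 -0.3159  0.1306]
[-0.005, -0.003, 0.045] [0.01, -0.02, 0.01]
[-0.005, -0.003, 0.045] [0.01, -0.02, 0.01]
[-0.005, -0.003, 0.045] [0.01, -0.02, 0.01]
[-0.005, -0.003, 0.045] [0.01, -0.02, 0.01]
[-0.004, -0.003, 0.045] [0.01, -0.02, 0.01]
--
```

servo_tool([
  {"dp":[-0.005,-0.003,0.045],"delta_rot":[0,-0.02,0],"fingers":0},
  {"dp":[-0.005,-0.003,0.05],"delta_rot":[0,-0.02,0],"fingers":0},
  {"dp":[-0.005,-0.003,0.05],"delta_rot":[0,-0.02,0],"fingers":0},
  {"dp":[-0.003,0,0.04],"delta_rot":[0,0,0],"fingers":0},
  {"dp":[-0.003,0,0.025],"delta_rot":[0,0,0],"fingers":0},
])

```text
clock: 23.75
position: [0.4635, -0.313, 0.0858]
ee_rot: [-0.0, 0.999, -0.036, 0.029]
contact_force: [-0.1, 1.0, -2.1]
width: 0.0253
gripper_force: 119.9
```

servo_tool([
  {"dp":[0,0,0.008],"delta_rot":[0,0,0],"fingers":0},
  {"dp":[0,0,0],"delta_rot":[0,0,0],"fingers":0},
])

```text
clock: 23.95
position: [0.4636, -0.3131, 0.0852]
ee_rot: [-0.0, 0.999, -0.036, 0.029]
contact_force: [0.2, 0.3, 0.5]
width: 0.0249
gripper_force: 120.4
```

servo_tool([
  {"dp":[0,0,0.006],"delta_rot":[0,0,0],"fingers":0},
  {"dp":[0,0,0],"delta_rot":[0,0,0],"fingers":0},
])

```text
clock: 24.15
position: [0.4638, -0.3132, 0.0846]
ee_rot: [-0.0, 0.999, -0.036, 0.03]
contact_force: [-1.8, 2.2, 4.7]
width: 0.0248
gripper_force: 120.7
```

servo_tool([
  {"dp":[0,0,0.008],"delta_rot":[0,0,0],"fingers":0},
  {"dp":[0,0,0],"delta_rot":[0,0,0],"fingers":0},
])

```text
clock: 24.35
position: [0.464, -0.3132, 0.0836]
ee_rot: [0.0, 0.999, -0.036, 0.03]
contact_force: [-2.7, 2.2, 10.1]
width: 0.025
gripper_force: 121.7
```

Run:
```python
from h import *
s=readout.get_state();print(s["contact_force"],s["moment"],s["position"])
for n in("top","wrist"):
    if n=="top":
        p,d=imaging.get_image(n);W=world(n,d);ok=d>0
    else: p,d,W,T,ok=wristW()
    h=cv2.cvtColor(p,cv2.COLOR_RGB2HSV)
    m=ok&(h[...,1]<60)&(h[...,2]>80)&(abs(W[...,1]+.32)<.03)&(W[...,0]>.49)&(W[...,0]<.59)&(W[...,2]>.008)&(W[...,2]<.04);q=W[m]
    print(n,len(q),np.polyfit(q[:,0]-.54,q[:,2],1),"flat: 0, .0155")
    m=ok&(h[...,0]>8)&(h[...,0]<20)&(h[...,1]>150)&(abs(W[...,1]+.31)<.03)&(W[...,0]>.37)&(W[...,0]<.5)&(W[...,2]<.05);q=W[m]
    if len(q)>9:print("handle",len(q),np.polyfit(q[:,0]-.42,q[:,2],1),q[:,0].min(),"flat .025")
```

```text
[-2.74416023  2.22813897 10.13492307] [ 0.42053784  1.17711991 -0.08074901] [ 0.46401566 -0.31323206  0.08363674]
top 206 [0.01533476 0.02031813] flat: 0, .0155
handle 23 [0.02754524 0.0232503 ] 0.4305048127346956 flat .025
wrist 12714 [0.02801592 0.019886  ] flat: 0, .0155
handle 7153 [0.01254771 0.02594477] 0.42052770097273784 flat .025
```

servo_tool([
  {"dp":[0,0,0],"delta_rot":[0,-0.15,0],"fingers":0},
  {"dp":[0,0,0.004],"delta_rot":[0,-0.15,0],"fingers":0},
  {"dp":[0,0,0.004],"delta_rot":[0,0,0],"fingers":0},
  {"dp":[0,0,0],"delta_rot":[0,0,0],"fingers":0},
])

```text
clock: 24.85
position: [0.4658, -0.3137, 0.0823]
ee_rot: [0.0, 0.999, -0.037, 0.017]
contact_force: [1.9, 3.7, 9.3]
width: 0.0249
gripper_force: 121.4
```

servo_tool([
  {"dp":[0,0,0.005],"delta_rot":[0,0,0],"fingers":0},
  {"dp":[0,0,0],"delta_rot":[0,0,0],"fingers":0},
])

```text
clock: 25.05
position: [0.4659, -0.3137, 0.0818]
ee_rot: [0.0, 0.999, -0.037, 0.017]
contact_force: [2.2, 4.0, 12.6]
width: 0.0257
gripper_force: 122.0
```

Run:
```python
from h import *
s=readout.get_state();print(s["contact_force"],s["moment"],s["position"])
p,d,W,T,ok=wristW();h=cv2.cvtColor(p,cv2.COLOR_RGB2HSV)
m=ok&(h[...,1]<60)&(h[...,2]>80)&(abs(W[...,1]+.32)<.03)&(W[...,0]>.49)&(W[...,0]<.59)&(W[...,2]>.008)&(W[...,2]<.04);q=W[m]
print(len(q),np.polyfit(q[:,0]-.54,q[:,2],1),"flat: 0, .0155")
```

```text
[ 2.15453145  3.96860087 12.57080013] [ 0.77968409  0.49462986 -0.22789369] [ 0.46590877 -0.31369154  0.08182812]
12607 [0.00151851 0.01585704] flat: 0, .0155
```

Flat on the mat, so I release gently and retreat upward.

servo_tool([
  {"dp":[0,0,-0.008],"delta_rot":[0,0,0],"fingers":0},
  {"dp":[0,0,0],"delta_rot":[0,0,0],"fingers":0.5},
  {"dp":[0,0,0],"delta_rot":[0,0,0],"fingers":0.8},
  {"dp":[0,0,0],"delta_rot":[0,0,0],"fingers":0.8},
  {"dp":[0,0,0],"delta_rot":[0,0,0],"fingers":0.8},
], force=20)

```text
clock: 25.6
position: [0.464, -0.3135, 0.0812]
ee_rot: [-0.001, 0.999, -0.036, 0.015]
contact_force: [-0.4, 0.1, 1.0]
width: 0.0682
gripper_force: 0.0
```

servo_tool([
  {"dp":[0,0,-0.08],"delta_rot":[0,0,0],"fingers":0.8},
  {"dp":[0,0,-0.2],"delta_rot":[0,0,0],"fingers":0.8},
  {"dp":[0,0,-0.24],"delta_rot":[0,0,0],"fingers":0.8},
  {"dp":[0,0,-0.24],"delta_rot":[0,0,0],"fingers":0.8},
  {"dp":[0,0,0],"delta_rot":[0,0,0],"fingers":0.8},
])

```text
clock: 26.1
position: [0.4622, -0.3159, 0.2404]
ee_rot: [0.004, 0.999, -0.036, 0.021]
contact_force: [1.0, -1.2, 0.1]
width: 0.0686
gripper_force: 0.0
```

servo_tool([
  {"dp":[-0.2,0,0],"delta_rot":[0,0,0],"fingers":0.8},
  {"dp":[-0.2,0,0],"delta_rot":[0,0,0],"fingers":0.8},
  {"dp":[-0.2,0,0],"delta_rot":[0,0,0],"fingers":0.8},
  {"dp":[0,0,0],"delta_rot":[0,0,0],"fingers":0.8},
  {"dp":[0,0,0],"delta_rot":[0,0,0],"fingers":0.8},
])

```text
clock: 26.6
position: [0.3394, -0.3046, 0.2296]
ee_rot: [-0.0, 0.999, -0.037, 0.015]
contact_force: [0.6, -1.6, 0.7]
width: 0.0682
gripper_force: 0.0
```

Run:
```python
from h import *
cover();print(readout.get_state()["clock"])
p,d=imaging.get_image("top");cv2.imwrite("pics/top1.png",p[:,:,::-1])
```

```text
cover deg (upper face approx) [('top', 510, 107.5), ('side', 393, 105.0)]
26.7
```

View pics/top1.png

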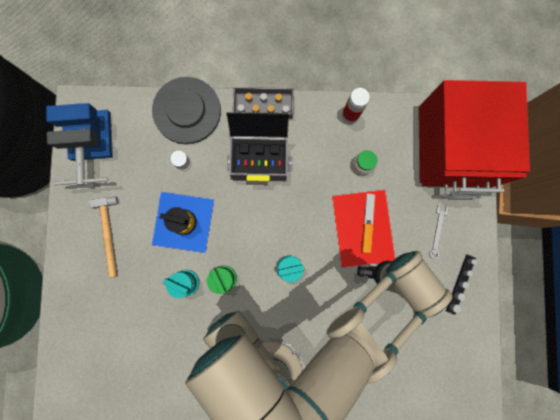

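The lamp is upright on the blue mat (180,221), the cover is open past upright (258,125), and the tool is flat on the red mat (369,222). Nothing else has moved and the robot is clear.

```bash
python3 -c "
from rig import manip
print(manip.sign_off())"
```

```text
the job is handed in; nothing more can be done
None
```

The job is done and handed in at about 27 s: the handlamp stands upright on the blue mat, the cover was levered open with the pry tool to about 106°, the tool lies flat on the red mat, and nothing else on the bench was moved.

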